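# Trip-test the balcony breaker and load the drying dock

## Robot

A 6-joint arm with a two-finger parallel gripper is mounted at the origin on the work surface. World frame = base frame: x ahead of the robot, y to its left, z up, the work surface at z = 0. Lengths are in m, angles in rad, forces in N, time in s.
With the tool pointing down it reaches from about 0.225 to 0.875 m from the base axis. Payload 3.4 kg.
Tool frame: the origin (TCP) lies where the fingers leave the gripper's body, on its centre line; the fingertips stand 73 mm ahead of it and the grasp point (between the pads) lies 54 mm ahead of it (manip.pinch_z is the distance from the TCP to the grasp point, in m); z points along the fingers, y is the line along which they close (so a half turn about z gives the same grasp; the last joint's range is limited). The gripper opens to 85 mm and grips with 20 to 120 N. Pads are 22 mm wide; open, the fingers measure 114 mm over their backs; the gripper's body (76 mm by 85 mm) begins 54 mm behind the grasp point. The pads swing forward as they close: fully open they stand 13 mm farther back than shut.
Start: joints at [-1.245, 0.276, 1.505, -0, 1.361, -0.121], TCP at [0.248, -0.519, 0.304] pointing down, gripper open.
Joint ranges: [-2.89, 2.89], [-0.75, 2.08], [0.22, 2.7], [-1.18, 4.32], [0.11, 2.71], [-2.7, 2.7]. Speed limits (rad/s): [2.57, 2.57, 3.14, 3.14, 3.14, 3.14].

## Interface

Orientations are given as a unit quaternion [w, x, y, z].
In Python, from rig import readout, imaging, manip gives the robot as it stands. The module is installed in compiled form; this text tells all that it offers.
- The arm moves only by the tool servo_tool, never from a script. Its argument "moves" is a list of rows, each an object with "dp": the shift along the tool's x, y, z in units of 0.2 m (1.0 is 0.2 m), a list of three; "delta_rot": the turn, a rotation vector about the tool's x, y, z in units of 0.1 rad (1.0 is 0.1 rad), a list of three; "fingers": the opening, from 0 (shut) to 1 (fully open). In form: [{"dp": [dx, dy, dz], "delta_rot": [wx, wy, wz], "fingers": fingers}, ...]. A call has 1 to 5 rows; each row shifts and turns the commanded pose from where the row before left it, along the tool's axes as they then stand; what a row does not reach is not made up. A row lasts 1/10 s, in which the tool goes at most 50 mm and 8.59 degrees, less where a joint would pass 70% of its speed; a pose out of reach is approached as far as the arm can. A call with a number of a shift or a turn outside -1 to 1 is refused whole. A call with a gripper value outside its range is refused whole. The fingers move at their own pace and stop on an object; "force" is the grip in N (left out, the last holds). Time passes only in rows, so rows that do not move let the fingers close. It gives the time, the measured TCP pose, the force, the opening and the grip force at its end, in the units of the state.
- readout.get_state(): the state, without advancing time (a new reading comes with each control period).
- imaging.get_image(name): name is "side" or "top"; returns (picture, depth): 480x640x3 uint8, red, green, blue; 480x640 float32, m along the optical axis (not along the pixel's ray), 0 where there is no reading.
- imaging.calibration(name): a dict with "intrinsics" (3x3 intrinsics, pixels), "dist" ([k1, k2, p1, p2, k3] as OpenCV has them; the pictures are not rectified), "R" (3x3) and "t" (3): a world point X has camera coordinates R X + t. Camera axes: x right, y down, z forward; pixel columns grow to the right and rows downward; lengths in m; the calibration is good to about 2 mm. A picture is of the moment at which its call begins. calibration takes no time and is no camera call.
- manip.sign_off(): hands the job in; it is judged then, once.
The state is a dict: "clock": time; "qpos": joint angles; "qd": joint speeds; "effort": joint torques, N m; "position": TCP position; "ee_rot": TCP orientation; "contact_force": force on the tool from outside, world axes, zero at the start; "moment": the same for the moment, N m; "width": finger opening in m; "gripper_force": force on a finger pad.
Only numpy, scipy, OpenCV 4.12 (cv2) and the standard library are available. Lean on these libraries where they do the work, as an engineer would, in place of code of your own. Each camera call takes 0.05 s, during which the arm holds its last target. There are 200 camera calls.

## Task

First press the test button on the socket unit so that its lever drops by itself and the drying dock is dead. With the power off, move the lint comb from the dock into the shallow tray so that it lies flat, and seat every moisture cassette in a dock pocket of its own, flat, square and fully home. Only then lift the lever back up so that it stays up, and leave the detergent jug and the soap dish where they are.

Things in the scene. Friction and masses are not known exactly. Their poses are not given: they have to be found in the camera images.
- cassette0: moisture-absorber cassette (None = absent): white plastic block 64 x 54 x 18 mm with a nose 18 long x 26 wide x 18 mm high at its +x end (82 mm long in all) and on top a grip rib 44 (x) x 14 (y) x 22 mm high, centred on the 64 x 54 block, 40 mm high in all. Origin: centre of the underside of the 64 x 54 block; x towards the nose, z up. 0.12 kg
- cassette1: moisture-absorber cassette (None = absent): white plastic block 64 x 54 x 18 mm with a nose 18 long x 26 wide x 18 mm high at its +x end (82 mm long in all) and on top a grip rib 44 (x) x 14 (y) x 22 mm high, centred on the 64 x 54 block, 40 mm high in all. Origin: centre of the underside of the 64 x 54 block; x towards the nose, z up. 0.12 kg
- cassette2: moisture-absorber cassette (None = absent): white plastic block 64 x 54 x 18 mm with a nose 18 long x 26 wide x 18 mm high at its +x end (82 mm long in all) and on top a grip rib 44 (x) x 14 (y) x 22 mm high, centred on the 64 x 54 block, 40 mm high in all. Origin: centre of the underside of the 64 x 54 block; x towards the nose, z up. 0.12 kg
- cassette3: moisture-absorber cassette (None = absent): white plastic block 64 x 54 x 18 mm with a nose 18 long x 26 wide x 18 mm high at its +x end (82 mm long in all) and on top a grip rib 44 (x) x 14 (y) x 22 mm high, centred on the 64 x 54 block, 40 mm high in all. Origin: centre of the underside of the 64 x 54 block; x towards the nose, z up. 0.12 kg
- pocket0 (a point): centre of the floor of the 67 x 57 mm part of dock pocket 0 (pockets 0..3 run along the dock's +y, 72 mm apart); a 29 mm wide nose slot runs on to x = 51.5 mm. 12 mm deep, 1.5 mm clearance round a cassette. A seated cassette's origin lies here, its x along this x; its rib's top is 28 mm above the dock's top
- pocket1 (a point): centre of the floor of the 67 x 57 mm part of dock pocket 1 (pockets 0..3 run along the dock's +y, 72 mm apart); a 29 mm wide nose slot runs on to x = 51.5 mm. 12 mm deep, 1.5 mm clearance round a cassette. A seated cassette's origin lies here, its x along this x; its rib's top is 28 mm above the dock's top
- pocket2 (a point): centre of the floor of the 67 x 57 mm part of dock pocket 2 (pockets 0..3 run along the dock's +y, 72 mm apart); a 29 mm wide nose slot runs on to x = 51.5 mm. 12 mm deep, 1.5 mm clearance round a cassette. A seated cassette's origin lies here, its x along this x; its rib's top is 28 mm above the dock's top
- pocket3 (a point): centre of the floor of the 67 x 57 mm part of dock pocket 3 (pockets 0..3 run along the dock's +y, 72 mm apart); a 29 mm wide nose slot runs on to x = 51.5 mm. 12 mm deep, 1.5 mm clearance round a cassette. A seated cassette's origin lies here, its x along this x; its rib's top is 28 mm above the dock's top
- dock: flat grey drying dock, 114 (x) x 300 (y) x 20 mm high, fixed, with four keyed pockets in a row along y, nose slots towards +x. Origin: centre of its underside
- comb: stainless steel lint comb, 127 mm long, lying across the dock's top at the start: handle 85 x 14 x 12 mm thick from x = -65 to +20 mm, toothed head 34 mm wide x 8 mm thick from x = 20 to 66 mm. Origin: on the underside, on the handle's centre line, near the centre of mass (about x = 0); x towards the head, z up. 0.07 kg
- tray: shallow grey open tray, fixed, 180 (x) x 110 (y) x 22 mm high outside, walls 4 mm, inner floor 4 mm up. Origin: centre of its underside
- rcd: white socket unit with a safety breaker, fixed, 110 (x) x 140 (y) x 60 mm high. Origin: centre of its underside; its top carries the test button (at its y = -36 mm) and the breaker lever (at y = +36 mm), which falls towards its -x
- test_button (a joint): grey round test button, 26 mm across: 0 = out, up to 0.007 m pressed straight down; trips the breaker at about 0.004; 1.4 N to start, 4.5 N fully down; springs back
- button_top (a point): centre of the test button's top face, 74 mm above the table when out
- rcd_lever (a joint): black breaker lever: 0 = up (on; leans 0.2 rad past upright, rests there by its own weight), 1.25 rad = dropped (off), towards the unit's -x; turns about the unit's y axis; falls to whichever side of upright (0.2 rad) it is left on
- lever_knob (a point): centre of the lever's cross-bar knob, a cylinder 14 mm across and 24 mm long along the unit's y, 70 mm from the pivot
- lever_pivot (a point): point on the lever's hinge axis (along the unit's y), 56 mm above the table, below the middle of the knob
- jug: white detergent jug with blue cap, 85 x 130 x 232 mm high; bystander. Origin: centre of the underside
- soap_dish: white ceramic soap dish with soap, 90 x 130 x 30 mm; bystander. Origin: centre of the underside
Things that resemble listed ones, but are neither listed nor needed, are in the scene too. Leave any purple look-alike of the rcd alone. Several things have the shape of the comb; the one meant has the colours described above.

How it is judged:
On the way, in this order (a step that is already met when the one before it is completed fails the run):
1. test button pressed far enough to trip, the robot not touching the lever (value of joint test_button above 0.003 m and value of joint rcd_lever below 0.9 rad and contact force between each of the arm, the fingers and rcd_lever below 0.3 N).
2. lever has dropped, untouched (value of joint rcd_lever above 1.1 rad and contact force between each of the arm, the fingers and rcd_lever below 0.3 N), for 0.1 s.
3. with the lever still down, comb flat in the tray and every cassette seated in a pocket (((horizontal distance between cassette0 and pocket0 below 0.004 m and z of cassette0 in the frame of pocket0 below 0.003 m and angle between the x axis of cassette0 and the x axis of pocket0, either way round below 0.08 rad and angle between cassette0's own z axis and vertical below 0.05 rad) or (horizontal distance between cassette0 and pocket1 below 0.004 m and z of cassette0 in the frame of pocket1 below 0.003 m and angle between the x axis of cassette0 and the x axis of pocket1, either way round below 0.08 rad and angle between cassette0's own z axis and vertical below 0.05 rad) or (horizontal distance between cassette0 and pocket2 below 0.004 m and z of cassette0 in the frame of pocket2 below 0.003 m and angle between the x axis of cassette0 and the x axis of pocket2, either way round below 0.08 rad and angle between cassette0's own z axis and vertical below 0.05 rad) or (horizontal distance between cassette0 and pocket3 below 0.004 m and z of cassette0 in the frame of pocket3 below 0.003 m and angle between the x axis of cassette0 and the x axis of pocket3, either way round below 0.08 rad and angle between cassette0's own z axis and vertical below 0.05 rad)) and ((horizontal distance between cassette1 and pocket0 below 0.004 m and z of cassette1 in the frame of pocket0 below 0.003 m and angle between the x axis of cassette1 and the x axis of pocket0, either way round below 0.08 rad and angle between cassette1's own z axis and vertical below 0.05 rad) or (horizontal distance between cassette1 and pocket1 below 0.004 m and z of cassette1 in the frame of pocket1 below 0.003 m and angle between the x axis of cassette1 and the x axis of pocket1, either way round below 0.08 rad and angle between cassette1's own z axis and vertical below 0.05 rad) or (horizontal distance between cassette1 and pocket2 below 0.004 m and z of cassette1 in the frame of pocket2 below 0.003 m and angle between the x axis of cassette1 and the x axis of pocket2, either way round below 0.08 rad and angle between cassette1's own z axis and vertical below 0.05 rad) or (horizontal distance between cassette1 and pocket3 below 0.004 m and z of cassette1 in the frame of pocket3 below 0.003 m and angle between the x axis of cassette1 and the x axis of pocket3, either way round below 0.08 rad and angle between cassette1's own z axis and vertical below 0.05 rad)) and ((horizontal distance between cassette2 and pocket0 below 0.004 m and z of cassette2 in the frame of pocket0 below 0.003 m and angle between the x axis of cassette2 and the x axis of pocket0, either way round below 0.08 rad and angle between cassette2's own z axis and vertical below 0.05 rad) or (horizontal distance between cassette2 and pocket1 below 0.004 m and z of cassette2 in the frame of pocket1 below 0.003 m and angle between the x axis of cassette2 and the x axis of pocket1, either way round below 0.08 rad and angle between cassette2's own z axis and vertical below 0.05 rad) or (horizontal distance between cassette2 and pocket2 below 0.004 m and z of cassette2 in the frame of pocket2 below 0.003 m and angle between the x axis of cassette2 and the x axis of pocket2, either way round below 0.08 rad and angle between cassette2's own z axis and vertical below 0.05 rad) or (horizontal distance between cassette2 and pocket3 below 0.004 m and z of cassette2 in the frame of pocket3 below 0.003 m and angle between the x axis of cassette2 and the x axis of pocket3, either way round below 0.08 rad and angle between cassette2's own z axis and vertical below 0.05 rad)) and ((horizontal distance between cassette3 and pocket0 below 0.004 m and z of cassette3 in the frame of pocket0 below 0.003 m and angle between the x axis of cassette3 and the x axis of pocket0, either way round below 0.08 rad and angle between cassette3's own z axis and vertical below 0.05 rad) or (horizontal distance between cassette3 and pocket1 below 0.004 m and z of cassette3 in the frame of pocket1 below 0.003 m and angle between the x axis of cassette3 and the x axis of pocket1, either way round below 0.08 rad and angle between cassette3's own z axis and vertical below 0.05 rad) or (horizontal distance between cassette3 and pocket2 below 0.004 m and z of cassette3 in the frame of pocket2 below 0.003 m and angle between the x axis of cassette3 and the x axis of pocket2, either way round below 0.08 rad and angle between cassette3's own z axis and vertical below 0.05 rad) or (horizontal distance between cassette3 and pocket3 below 0.004 m and z of cassette3 in the frame of pocket3 below 0.003 m and angle between the x axis of cassette3 and the x axis of pocket3, either way round below 0.08 rad and angle between cassette3's own z axis and vertical below 0.05 rad)) and z of comb in the frame of tray between 0 and 0.01 m and angle between comb's own z axis and vertical below 0.15 rad and x of comb in the frame of tray between -0.06 and 0.06 m and y of comb in the frame of tray between -0.05 and 0.05 m and value of joint rcd_lever above 1 rad), for 0.2 s.
4. lever lifted back up (value of joint rcd_lever below 0.15 rad), for 0.2 s.
At the end, for the whole second after the job is handed in: every cassette present is seated in a pocket (within 4 mm of the pocket's centre, less than 3 mm above its floor, square within 0.08 rad, tilt under 0.05 rad), the comb lies flat inside the tray, the lever stands up (under 0.1 rad) with the button out, and all is at rest (((horizontal distance between cassette0 and pocket0 below 0.004 m and z of cassette0 in the frame of pocket0 below 0.003 m and angle between the x axis of cassette0 and the x axis of pocket0, either way round below 0.08 rad and angle between cassette0's own z axis and vertical below 0.05 rad) or (horizontal distance between cassette0 and pocket1 below 0.004 m and z of cassette0 in the frame of pocket1 below 0.003 m and angle between the x axis of cassette0 and the x axis of pocket1, either way round below 0.08 rad and angle between cassette0's own z axis and vertical below 0.05 rad) or (horizontal distance between cassette0 and pocket2 below 0.004 m and z of cassette0 in the frame of pocket2 below 0.003 m and angle between the x axis of cassette0 and the x axis of pocket2, either way round below 0.08 rad and angle between cassette0's own z axis and vertical below 0.05 rad) or (horizontal distance between cassette0 and pocket3 below 0.004 m and z of cassette0 in the frame of pocket3 below 0.003 m and angle between the x axis of cassette0 and the x axis of pocket3, either way round below 0.08 rad and angle between cassette0's own z axis and vertical below 0.05 rad)) and ((horizontal distance between cassette1 and pocket0 below 0.004 m and z of cassette1 in the frame of pocket0 below 0.003 m and angle between the x axis of cassette1 and the x axis of pocket0, either way round below 0.08 rad and angle between cassette1's own z axis and vertical below 0.05 rad) or (horizontal distance between cassette1 and pocket1 below 0.004 m and z of cassette1 in the frame of pocket1 below 0.003 m and angle between the x axis of cassette1 and the x axis of pocket1, either way round below 0.08 rad and angle between cassette1's own z axis and vertical below 0.05 rad) or (horizontal distance between cassette1 and pocket2 below 0.004 m and z of cassette1 in the frame of pocket2 below 0.003 m and angle between the x axis of cassette1 and the x axis of pocket2, either way round below 0.08 rad and angle between cassette1's own z axis and vertical below 0.05 rad) or (horizontal distance between cassette1 and pocket3 below 0.004 m and z of cassette1 in the frame of pocket3 below 0.003 m and angle between the x axis of cassette1 and the x axis of pocket3, either way round below 0.08 rad and angle between cassette1's own z axis and vertical below 0.05 rad)) and ((horizontal distance between cassette2 and pocket0 below 0.004 m and z of cassette2 in the frame of pocket0 below 0.003 m and angle between the x axis of cassette2 and the x axis of pocket0, either way round below 0.08 rad and angle between cassette2's own z axis and vertical below 0.05 rad) or (horizontal distance between cassette2 and pocket1 below 0.004 m and z of cassette2 in the frame of pocket1 below 0.003 m and angle between the x axis of cassette2 and the x axis of pocket1, either way round below 0.08 rad and angle between cassette2's own z axis and vertical below 0.05 rad) or (horizontal distance between cassette2 and pocket2 below 0.004 m and z of cassette2 in the frame of pocket2 below 0.003 m and angle between the x axis of cassette2 and the x axis of pocket2, either way round below 0.08 rad and angle between cassette2's own z axis and vertical below 0.05 rad) or (horizontal distance between cassette2 and pocket3 below 0.004 m and z of cassette2 in the frame of pocket3 below 0.003 m and angle between the x axis of cassette2 and the x axis of pocket3, either way round below 0.08 rad and angle between cassette2's own z axis and vertical below 0.05 rad)) and ((horizontal distance between cassette3 and pocket0 below 0.004 m and z of cassette3 in the frame of pocket0 below 0.003 m and angle between the x axis of cassette3 and the x axis of pocket0, either way round below 0.08 rad and angle between cassette3's own z axis and vertical below 0.05 rad) or (horizontal distance between cassette3 and pocket1 below 0.004 m and z of cassette3 in the frame of pocket1 below 0.003 m and angle between the x axis of cassette3 and the x axis of pocket1, either way round below 0.08 rad and angle between cassette3's own z axis and vertical below 0.05 rad) or (horizontal distance between cassette3 and pocket2 below 0.004 m and z of cassette3 in the frame of pocket2 below 0.003 m and angle between the x axis of cassette3 and the x axis of pocket2, either way round below 0.08 rad and angle between cassette3's own z axis and vertical below 0.05 rad) or (horizontal distance between cassette3 and pocket3 below 0.004 m and z of cassette3 in the frame of pocket3 below 0.003 m and angle between the x axis of cassette3 and the x axis of pocket3, either way round below 0.08 rad and angle between cassette3's own z axis and vertical below 0.05 rad)) and z of comb in the frame of tray between 0 and 0.01 m and angle between comb's own z axis and vertical below 0.15 rad and x of comb in the frame of tray between -0.06 and 0.06 m and y of comb in the frame of tray between -0.05 and 0.05 m and linear speed of each of cassette0, cassette1, cassette2, cassette3, comb below 0.02 m/s and value of joint rcd_lever below 0.1 rad and value of joint test_button below 0.002 m); the robot touches nothing.
It fails at once if detergent jug knocked over or shoved more than 5 cm (distance of jug from where it was at the start of the episode above 0.05 m or angle between jug's own z axis and vertical above 0.5 rad).
It fails at once if soap dish knocked over or shoved more than 5 cm (distance of soap_dish from where it was at the start of the episode above 0.05 m or angle between soap_dish's own z axis and vertical above 0.5 rad).
Of cassette0, cassette1, cassette2, cassette3 only 3 to 4 are there at a start; the rules pass over those that are not, and their reading is None.
At some moment in a run one of cassette0, cassette1, cassette2, cassette3 may be knocked a few centimetres aside while the robot is not near it.
Once in a run the grip may slacken for a moment while it holds something.
It also fails if it takes over 208 s, if anything falls off the work surface, if the arm or the gripper's body presses on something with over 40 N, if the wrist force passes 120 N, or if a joint passes its speed limit or range.

## Working session

There is one attempt and no reset: what is moved stays moved. The work goes in short steps, Python scripts to look and compute and a tool call to move; the robot and the scene stay as the last step left them, time stands still between calls to the robot, and variables do not carry over. Pictures are saved under pics/ and viewed, at most 14 in all, crops included, and the job is handed in when it is done.

Besides the shell and the picture viewer there is one more tool, called as name([rows], argument=value, ...), one row to a line, values as JSON. servo_tool: Moves the arm, as the interface text tells. Its arguments: {"type":"object","properties":{"moves":{"type":"array"},"force":{"type":"number"}},"required":["moves"]}

```bash
mkdir -p pics; cat > h.py <<'E'
import numpy as np, cv2
from rig import readout, imaging, manip
def shot(n):
    im,d=imaging.get_image(n); np.savez('%s.npz'%n,im=im,d=d); return im,d
def load(n):
    z=np.load('%s.npz'%n); return z['im'],z['d']
def cloud(n,d):
    c=imaging.calibration(n); K=np.array(c['intrinsics']);D=np.array(c['dist']);R=np.array(c['R']);t=np.array(c['t'])
    h,w=d.shape; u,v=np.meshgrid(np.arange(w),np.arange(h))
    p=cv2.undistortPoints(np.stack([u,v],-1).reshape(-1,1,2).astype(np.float64),K,D).reshape(h,w,2)
    X=np.dstack([p[...,0]*d,p[...,1]*d,d])
    W=(X-t)@R; W[d<=0]=np.nan; return W
def proj(n,P):
    c=imaging.calibration(n)
    return cv2.projectPoints(np.array(P,float).reshape(-1,1,3),cv2.Rodrigues(np.array(c['R']))[0],np.array(c['t']),np.array(c['intrinsics']),np.array(c['dist']))[0].reshape(-1,2)
E
python3 - <<'E'
from h import *
for n in('top','side'):
    im,d=shot(n); cv2.imwrite('pics/%s0.png'%n,im[...,::-1])
    c=imaging.calibration(n); print(n,-np.array(c['R']).T@np.array(c['t']),c['R'][2],c['intrinsics'][0])
print(readout.get_state())
E
```

```text
top [0.44291546 0.11435191 1.34187351] [ 6.53600744e-02  8.04071358e-04 -9.97861420e-01] [536.79045607   0.         318.93221843]
side [0.31970714 0.97485979 0.93734738] [ 0.17843396 -0.72346917 -0.66689856] [506.46097499   0.         323.78466026]
{'clock': 0.1, 'qpos': array([-1.24499617e+00,  2.76557134e-01,  1.50600464e+00,  2.83316051e-05,
        1.36067425e+00, -1.20977754e-01]), 'qd': array([-0.00019343, -0.00118077, -0.00214452, -0.00013822,  0.00032037,
        0.00029638]), 'effort': array([ 1.01328609e-03, -4.17699873e+01, -2.46404296e+01, -3.61522643e-04,
        5.79394167e-03,  1.36896011e-05]), 'position': array([ 0.24834061, -0.51823078,  0.30311238]), 'ee_rot': array([-8.18792605e-04,  9.75152604e-01,  2.21532669e-01, -7.02231656e-05]), 'contact_force': array([ 0.03558232, -0.24078899,  0.44888182]), 'moment': array([ 0.02078883, -0.02078306, -0.01226006]), 'gripper_force': 0.0, 'width': 0.08552995603063836}
```

View pics/top0.png

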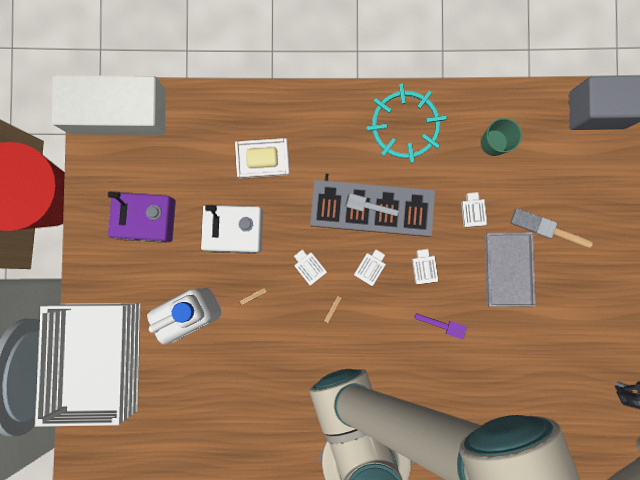

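View pics/side0.png

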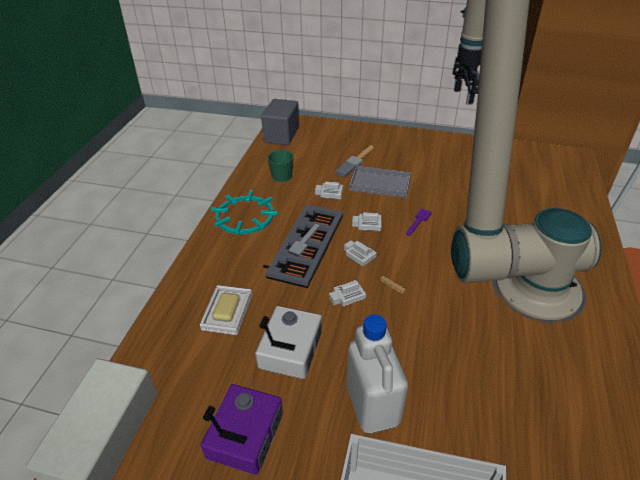

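The top view shows the following:
- **Comb candidates:** the steel one on the dock at (372,205), a wood-handled brush at (550,228) and a purple one at (440,325). I choose the steel one.
- **Socket unit:** white at (231,228), with the purple look-alike at (140,216). I choose the white one; its button is at (245,224) and its lever at (210,215).
- **Cassettes:** (310,267), (370,267), (425,267) and (473,210).
- **Tray:** (510,269).

```bash
cat >> h.py <<'E'
from scipy.optimize import minimize
def box(x0,x1,y0,y1,z0,z1): return np.array([[x,y,z] for x in(x0,x1) for y in(y0,y1) for z in(z0,z1)],float)
CAS=[box(-.032,.032,-.027,.027,0,.018),box(.032,.05,-.013,.013,0,.018),box(-.022,.022,-.007,.007,.018,.04)]
DOCK=[box(-.057,.057,-.15,.15,0,.02)]; TRAY=[box(-.09,.09,-.055,.055,0,.022)]; RCD=[box(-.055,.055,-.07,.07,0,.06)]
COMB=[box(-.065,.02,-.007,.007,0,.012),box(.02,.066,-.017,.017,0,.008)]
S=6
def render(n,parts,p,z,x0,y0,w,h):
    m=np.zeros((h*S,w*S),np.uint8); c,s=np.cos(p[2]),np.sin(p[2]); R=np.array([[c,-s,0],[s,c,0],[0,0,1]])
    for b in parts:
        q=(proj(n,b@R.T+[p[0],p[1],z])-[x0,y0]+.5)*S-.5
        cv2.fillConvexPoly(m,np.round(cv2.convexHull(q.astype(np.float32))*16).astype(np.int32),255,shift=4)
    return cv2.resize(m,(w,h),interpolation=cv2.INTER_AREA)/255.
def greymask(im):
    hsv=cv2.cvtColor(im,cv2.COLOR_RGB2HSV); return ((hsv[...,1]<70)).astype(np.uint8)
def fit(n,im,mask,parts,seed,yaw,z=0.,r=None,fill=True):
    W=r or 40; x0,y0=int(seed[0]-W),int(seed[1]-W); w=h=2*W
    m=mask[max(y0,0):y0+h,max(x0,0):x0+w].copy(); x0,y0=max(x0,0),max(y0,0); h,w=m.shape
    nl,lab,st,ce=cv2.connectedComponentsWithStats(m)
    k=min(range(1,nl),key=lambda i:np.hypot(*(ce[i]+[x0,y0]-seed))-st[i,4]*.05); m=(lab==k).astype(np.uint8)
    if fill:
        cs,_=cv2.findContours(m,cv2.RETR_EXTERNAL,cv2.CHAIN_APPROX_NONE); cv2.drawContours(m,cs,-1,1,-1)
    Wd=cloud_at(n,ce[k]+[x0,y0],z+.015)
    f=lambda q:np.abs(render(n,parts,[q[0]*.01,q[1]*.01,q[2]*.1],z,x0,y0,w,h)-m).sum()
    best=None
    for dy in (-.2,0,.2):
        q0=np.array([Wd[0]*100,Wd[1]*100,(yaw+dy)*10])
        r_=minimize(f,q0,method='Nelder-Mead',options=dict(initial_simplex=q0+np.array([[0,0,0],[.6,0,0],[0,.6,0],[0,0,1.5]]),xatol=1e-3,fatol=.05,maxiter=250))
        if best is None or r_.fun<best.fun: best=r_
    return np.round([best.x[0]*.01,best.x[1]*.01,best.x[2]*.1,best.fun/m.sum()],4)
def cloud_at(n,px,z):
    c=imaging.calibration(n); R=np.array(c['R']);t=np.array(c['t'])
    u=cv2.undistortPoints(np.array(px,float).reshape(1,1,2),np.array(c['intrinsics']),np.array(c['dist'])).ravel()
    o=-R.T@t; v=R.T@np.array([u[0],u[1],1]); return o+v*(z-o[2])/v[2]
E
python3 - <<'E'
from h import *
im,d=load('top'); g=greymask(im)
W=cloud('top',d)
for nm,s,y in(('c0',(310,267),.75),('c1',(370,267),-.5),('c2',(425,267),.1),('c3',(473,210),.1)):
    print(nm,fit('top',im,g,CAS,s,y,r=28), np.nanmax(W[s[1]-15:s[1]+15,s[0]-15:s[0]+15,2]))
print('dock',fit('top',im,g,DOCK,(374,208),-.07,r=75))
print('tray',fit('top',im,g,TRAY,(510,269),np.pi/2 if 0 else 0,r=50))
print('rcd',fit('top',im,g,RCD,(231,228),0,r=40))
v=(im.min(2)>120).astype(np.uint8)
print('comb',fit('top',im,v,COMB,(372,205),-1.9,z=.02,r=32),fit('top',im,v,COMB,(372,205),1.25,z=.02,r=32))
for p in((245,224),(208,208),(213,230),(212,222),(315,190),(345,225)): print(p,W[p[1],p[0]])
cr=np.hstack([cv2.resize(g[180:280,190:350]*255,None,fx=2,fy=2)]);
a=cv2.resize(im[165:315,180:560],(800,316),interpolation=cv2.INTER_CUBIC)
b=cv2.cvtColor(cv2.resize(g[165:315,180:560]*255,(800,280)),cv2.COLOR_GRAY2BGR)
cv2.imwrite('pics/crop1.png',np.vstack([a[...,::-1],b]))
E
```

```text
c0 [0.4653 0.1372 0.6638 0.0463] 0.04617622084116
c1 [ 0.4635 -0.0091 -0.5502  0.0422] 0.04522597345147374
c2 [ 0.4623 -0.1455  0.1246  0.0402] 0.04440780044753067Traceback (most recent call last):
  File "<stdin>", line 5, in <module>
  File "h.py", line 42, in fit
    r_=minimize(f,q0,method='Nelder-Mead',options=dict(initial_simplex=q0+np.array([[0,0,0],[.6,0,0],[0,.6,0],[0,0,1.5]]),xatol=1e-3,fatol=.05,maxiter=250))
    res = _minimize_neldermead(fun, x0, args, callback, bounds=bounds,
                               **options)
    fxr = func(xr)
    fx = function(np.copy(x), *(wrapper_args + args))
  File "h.py", line 38, in <lambda>
    f=lambda q:np.abs(render(n,parts,[q[0]*.01,q[1]*.01,q[2]*.1],z,x0,y0,w,h)-m).sum()
                      ~~~~~~^^^^^^^^^^^^^^^^^^^^^^^^^^^^^^^^^^^^^^^^^^^^^^^^^
  File "h.py", line 25, in render
    q=(proj(n,b@R.T+[p[0],p[1],z])-[x0,y0]+.5)*S-.5
       ~~~~^^^^^^^^^^^^^^^^^^^^^^^
  File "h.py", line 14, in proj
    c=imaging.calibration(n)
ValueError: time passes only in moves, steps and waits
```

```bash
python3 - <<'E'
s=open('h.py').read()
s=s.replace('imaging.calibration(','cal(')
s=s.replace("def shot(","_C={}\ndef cal(n):\n    if n not in _C: _C[n]=imaging.calibration(n)\n    return _C[n]\ndef shot(",1)
open('h.py','w').write(s)
E
cat > m1.py <<'E'
from h import *
im,d=load('top'); g=greymask(im)
W=cloud('top',d)
for nm,s,y in(('c0',(310,267),.75),('c1',(370,267),-.5),('c2',(425,267),.1),('c3',(473,210),.1)):
    print(nm,fit('top',im,g,CAS,s,y,r=28))
print('dock',fit('top',im,g,DOCK,(374,208),-.07,r=75))
print('tray',fit('top',im,g,TRAY,(510,269),0,r=50))
print('rcd',fit('top',im,g,RCD,(231,228),0,r=40))
v=(im.min(2)>120).astype(np.uint8)
print('comb',fit('top',im,v,COMB,(372,205),-1.9,z=.02,r=32),fit('top',im,v,COMB,(372,205),1.25,z=.02,r=32))
for p in((245,224),(208,208),(213,230),(212,222),(315,190),(345,225),(400,300)): print(p,W[p[1],p[0]].round(4))
a=cv2.resize(im[165:315,180:560],(800,316),interpolation=cv2.INTER_CUBIC)
b=cv2.cvtColor(cv2.resize(g[165:315,180:560]*255,(800,280)),cv2.COLOR_GRAY2BGR)
cv2.imwrite('pics/crop1.png',np.vstack([a[...,::-1],b]))
E
python3 m1.py
```

```text
c0 [0.4653 0.1372 0.6638 0.0463]
c1 [ 0.4635 -0.0091 -0.5502  0.0422]
c2 [ 0.4623 -0.1455  0.1246  0.0402]
c3 [ 0.6028 -0.2689  0.0797  0.0372]
dock [ 0.6161 -0.0168 -0.0904  0.0191]
tray [ 0.4623 -0.3519  0.0028  0.0138]
rcd [ 0.5617  0.327  -0.0296  0.0351]
comb [ 0.6246 -0.0168 -2.0202  0.8223] [ 0.6242 -0.0204  1.1005  0.8229]
(245, 224) [0.5698 0.2908 0.0716]
(208, 208) [0.6001 0.366  0.1328]
(213, 230) [0.5565 0.3684 0.0613]
(212, 222) [0.576  0.3715 0.0588]
(315, 190) [0.6601 0.125  0.0157]
(345, 225) [0.5723 0.0507 0.017 ]
(400, 300) [ 0.3865 -0.086  -0.0029]
```

View pics/crop1.png

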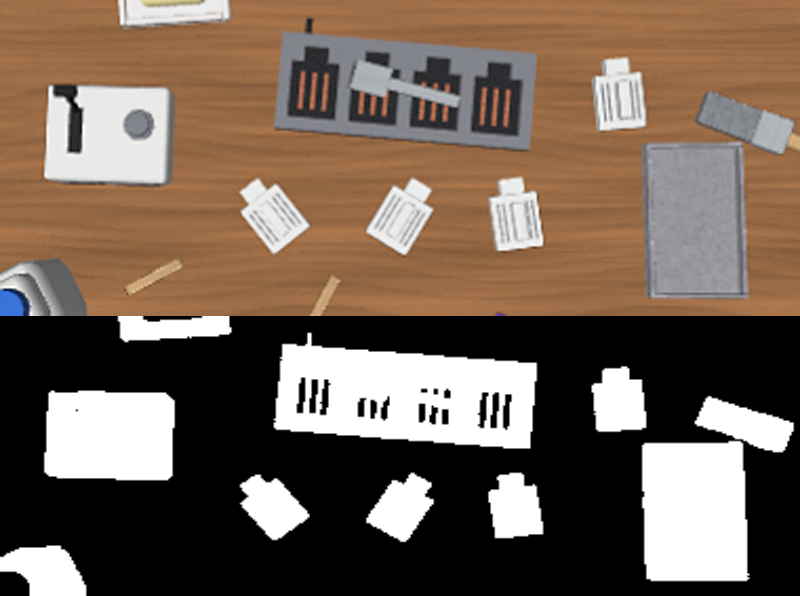

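The crop confirms the choice. The steel comb lies on the dock with its head at crop (372,77) and its handle end at (460,101). The white RCD has its button at (138,124) and its lever knob at (65,90). Four cassettes are present. First I measure the comb, then align the tool and head for the button.

```bash
python3 - <<'E'
from h import *
im,d=load('top')
for p in((357,201),(380,207),(390,210),(338,190),(345,225),(372,185)): print(p,im[p[1],p[0]],cloud_at('top',p,.03).round(4))
sub=im[180:240,305:440].astype(int)
m=np.zeros(im.shape[:2],np.uint8)
m[180:240,305:440]=((sub[...,0]>148)&(abs(sub[...,0]-sub[...,2])<40))
m=cv2.morphologyEx(m,cv2.MORPH_OPEN,np.ones((2,2),np.uint8)); print(m.sum())
print(fit('top',im,m,COMB,(372,205),1.3,z=.02,r=40))
print(cloud_at('top',(245.5,223.9),.074),cloud_at('top',(211,207.7),.125))
E
```

```text
(357, 201) [170 175 179] [0.6302 0.0216 0.03  ]
(380, 207) [179 184 189] [ 0.6153 -0.0348  0.03  ]
(390, 210) [175 181 185] [ 0.6078 -0.0592  0.03  ]
(338, 190) [130 130 139] [0.6576 0.0682 0.03  ]
(345, 225) [132 132 140] [0.571  0.0514 0.03  ]
(372, 185) [130 128 131] [ 0.6698 -0.0156  0.03  ]
391
[ 0.6146 -0.0204  1.2989  0.2717]
[0.56977379 0.28932416 0.074     ] [0.60179842 0.36085175 0.125     ]
```

servo_tool([
  {"dp": [0,0,-0.1],"delta_rot": [0,0,1],"fingers": 0},
  {"dp": [0,0,0],"delta_rot": [0,0,1],"fingers": 0},
  {"dp": [0,0,0],"delta_rot": [0,0,1],"fingers": 0},
  {"dp": [0,0,0],"delta_rot": [0,0,1],"fingers": 0},
  {"dp": [0,0,0],"delta_rot": [0,0,0.5],"fingers": 0},
])

```text
clock: 0.6
position: [0.2484, -0.5184, 0.3234]
ee_rot: [-0.0, 1.0, -0.003, -0.0]
contact_force: [0.1, 1.1, 0.3]
width: 0.0124
gripper_force: 0.0
```

servo_tool([
  {"dp": [0.095,-0.2375,0],"delta_rot": [0,0,0],"fingers": 0},
  {"dp": [0.095,-0.2375,0],"delta_rot": [0,0,0],"fingers": 0},
  {"dp": [0.095,-0.2375,0],"delta_rot": [0,0,0],"fingers": 0},
  {"dp": [0.095,-0.2375,0],"delta_rot": [0,0,0],"fingers": 0},
  {"dp": [0.095,-0.2375,0],"delta_rot": [0,0,0],"fingers": 0},
])

```text
clock: 1.1
position: [0.3422, -0.2848, 0.3236]
ee_rot: [-0.0, 1.0, -0.002, -0.0]
contact_force: [0.6, 0.6, 0.4]
width: 0.0002
gripper_force: 0.0
```

servo_tool([
  {"dp": [0.095,-0.2375,0],"delta_rot": [0,0,0],"fingers": 0},
  {"dp": [0.095,-0.2375,0],"delta_rot": [0,0,0],"fingers": 0},
  {"dp": [0.095,-0.2375,0],"delta_rot": [0,0,0],"fingers": 0},
  {"dp": [0.095,-0.2375,0],"delta_rot": [0,0,0],"fingers": 0},
  {"dp": [0.095,-0.2375,0],"delta_rot": [0,0,0],"fingers": 0},
])

```text
clock: 1.6
position: [0.4357, -0.0529, 0.3238]
ee_rot: [0.0, 1.0, -0.002, 0.0]
contact_force: [0.5, -1.0, 0.7]
width: -0.0001
gripper_force: 0.0
```

servo_tool([
  {"dp": [0.095,-0.2375,0],"delta_rot": [0,0,0],"fingers": 0},
  {"dp": [0.095,-0.2375,0],"delta_rot": [0,0,0],"fingers": 0},
  {"dp": [0.095,-0.2375,0],"delta_rot": [0,0,0],"fingers": 0},
  {"dp": [0.095,-0.2375,0],"delta_rot": [0,0,0],"fingers": 0},
  {"dp": [0.095,-0.2375,0],"delta_rot": [0,0,0],"fingers": 0},
])

```text
clock: 2.1
position: [0.5294, 0.179, 0.3235]
ee_rot: [0.0, 1.0, -0.001, -0.0]
contact_force: [1.0, -0.5, -0.9]
width: -0.0001
gripper_force: 0.0
```

servo_tool([
  {"dp": [0,-0.2375,0],"delta_rot": [0,0,0],"fingers": 0},
  {"dp": [0.0,0,0],"delta_rot": [0,0,0],"fingers": 0},
  {"dp": [0.0,0,0],"delta_rot": [0,0,0],"fingers": 0},
])

```text
clock: 2.4
position: [0.5289, 0.2252, 0.323]
ee_rot: [0.001, 1.0, -0.0, -0.001]
contact_force: [0.7, -0.5, 0.3]
width: 0.0002
gripper_force: 0.0
```

servo_tool([
  {"dp": [0.1025,-0.1625,0],"delta_rot": [0,0,0],"fingers": 0},
  {"dp": [0.1025,-0.1625,0.1],"delta_rot": [0,0,0],"fingers": 0},
  {"dp": [0,0,0.25],"delta_rot": [0,0,0],"fingers": 0},
  {"dp": [0,0,0.25],"delta_rot": [0,0,0],"fingers": 0},
  {"dp": [0,0,0.2],"delta_rot": [0,0,0],"fingers": 0},
])

```text
clock: 2.9
position: [0.5698, 0.2869, 0.1613]
ee_rot: [0.001, 1.0, -0.002, -0.001]
contact_force: [-0.4, -0.5, -0.1]
width: -0.0
gripper_force: 0.0
```

servo_tool([
  {"dp": [0,0,0.03],"delta_rot": [0,0,0],"fingers": 0},
  {"dp": [0,0,0.03],"delta_rot": [0,0,0],"fingers": 0},
  {"dp": [0,0,0.015],"delta_rot": [0,0,0],"fingers": 0},
])

```text
clock: 3.2
position: [0.572, 0.2888, 0.1507]
ee_rot: [-0.001, 1.0, -0.002, 0.002]
contact_force: [-0.6, -0.2, 0.4]
width: 0.0001
gripper_force: 0.0
```

servo_tool([
  {"dp": [0,0,0.015],"delta_rot": [0,0,0],"fingers": 0},
  {"dp": [0,0,0.01],"delta_rot": [0,0,0],"fingers": 0},
  {"dp": [0,0,0],"delta_rot": [0,0,0],"fingers": 0},
  {"dp": [0,0,0],"delta_rot": [0,0,0],"fingers": 0},
])

```text
clock: 3.6
position: [0.5716, 0.2895, 0.1452]
ee_rot: [-0.0, 1.0, -0.001, 0.002]
contact_force: [2.6, -0.0, 2.5]
width: -0.0001
gripper_force: 1.0
```

servo_tool([
  {"dp": [0,0,0.012],"delta_rot": [0,0,0],"fingers": 0},
  {"dp": [0,0,0.005],"delta_rot": [0,0,0],"fingers": 0},
  {"dp": [0,0,0],"delta_rot": [0,0,0],"fingers": 0},
  {"dp": [0,0,0],"delta_rot": [0,0,0],"fingers": 0},
  {"dp": [0,0,0],"delta_rot": [0,0,0],"fingers": 0},
])

```text
clock: 4.1
position: [0.571, 0.2895, 0.1407]
ee_rot: [-0.0, 1.0, -0.002, 0.001]
contact_force: [2.6, 0.8, 3.8]
width: -0.0001
gripper_force: 1.9
```

```bash
python3 - <<'E'
from h import *
im,d=shot('side'); cv2.imwrite('pics/s1.png',cv2.resize(im[280:400,200:360],None,fx=3,fy=3)[...,::-1])
print(readout.get_state()['contact_force'])
E
```

```text
[2.98849598 0.57542433 3.97077294]
```

View pics/s1.png

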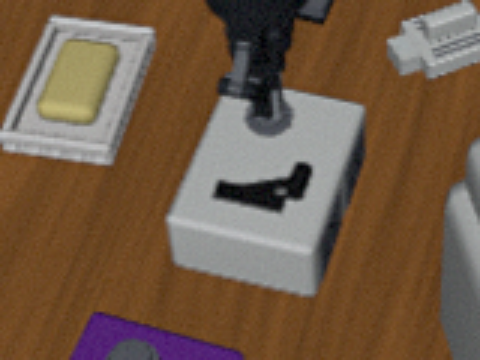

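The lever has dropped: its knob is now on the −x side, at crop (300,180). Now I rise and refine the comb.

servo_tool([
  {"dp": [0,0,-0.1],"delta_rot": [0,0,0],"fingers": 0},
  {"dp": [0,0,-0.25],"delta_rot": [0,0,0],"fingers": 0.5},
  {"dp": [0,0,-0.25],"delta_rot": [0,0,0],"fingers": 0.5},
  {"dp": [0,0,0],"delta_rot": [0,0,0],"fingers": 0.5},
])

```text
clock: 4.55
position: [0.5721, 0.2904, 0.2671]
ee_rot: [-0.002, 1.0, -0.001, 0.005]
contact_force: [1.5, -0.2, 0.4]
width: 0.0421
gripper_force: 0.0
```

```bash
python3 - <<'E'
from h import *
im,d=shot('top')
I=cv2.resize(im[185:235,310:440],None,fx=6,fy=6,interpolation=cv2.INTER_CUBIC); cv2.imwrite('pics/c2.png',I[...,::-1])
ref=im.astype(int); m=np.zeros(im.shape[:2],np.uint8)
m[180:240,305:440]=(ref[180:240,305:440].min(2)>150)
nl,lab,st,ce=cv2.connectedComponentsWithStats(m); k=1+np.argmax(st[1:,4]); print(st[k],ce[k])
ys,xs=np.where(lab==k); h=xs>370
a=np.polyfit(xs[h],ys[h],1); print('handle line',a, cloud_at('top',(372,a[0]*372+a[1]),.032),cloud_at('top',(396,a[0]*396+a[1]),.032), xs.min(),xs.max())
g=greymask(im)
for nm,s,y in(('c0',(310,267),.75),('c1',(370,267),-.5),('c2',(425,267),.1),('c3',(473,210),.1)):
    print(nm,fit('top',im,g,CAS,s,y,r=28))
E
```

```text
[347 194  51  22 376] [366.70212766 204.77659574]
handle line [  0.26830497 106.39107378] [ 0.617019   -0.01498294  0.032     ] [ 0.60097334 -0.0735927   0.032     ] 347 397
c0 [0.4653 0.1372 0.6638 0.0463]
c1 [ 0.4635 -0.0091 -0.5502  0.0422]
c2 [ 0.4623 -0.1455  0.1246  0.0402]
c3 [ 0.6028 -0.2689  0.0827  0.037 ]
```

View pics/c2.png

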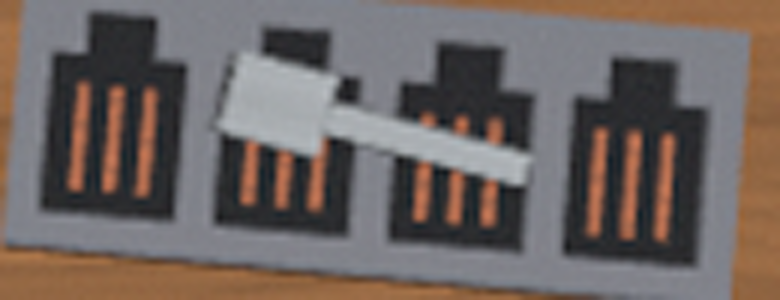

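servo_tool([
  {"dp": [0.032,0.218,0],"delta_rot": [0,0,0],"fingers": 0.5},
  {"dp": [0.032,0.218,0],"delta_rot": [0,0,0],"fingers": 0.5},
  {"dp": [0.032,0.218,0],"delta_rot": [0,0,0],"fingers": 0.5},
  {"dp": [0.032,0.218,0],"delta_rot": [0,0,0],"fingers": 0.5},
  {"dp": [0.032,0.218,0],"delta_rot": [0,0,0],"fingers": 0.5},
])

```text
clock: 5.1
position: [0.5998, 0.0699, 0.2577]
ee_rot: [-0.0, 1.0, -0.001, -0.003]
contact_force: [0.2, -0.0, -0.6]
width: 0.0429
gripper_force: 0.0
```

servo_tool([
  {"dp": [0.032,0.218,0],"delta_rot": [0,0,0],"fingers": 0.5},
  {"dp": [0.032,0.218,0],"delta_rot": [0,0,0],"fingers": 0.5},
  {"dp": [0,0,0],"delta_rot": [0,0,-1],"fingers": 0.5},
  {"dp": [0,0,0],"delta_rot": [0,0,-1],"fingers": 0.5},
  {"dp": [0,0,0],"delta_rot": [0,0,-1],"fingers": 0.5},
])

```text
clock: 5.6
position: [0.6124, -0.0163, 0.2575]
ee_rot: [-0.001, 0.989, 0.149, -0.004]
contact_force: [-0.2, 0.3, -1.1]
width: 0.0427
gripper_force: 0.0
```

servo_tool([
  {"dp": [0,0,0.1],"delta_rot": [0,0,-1],"fingers": 0.5},
  {"dp": [0,0,0.1],"delta_rot": [0,0,-1],"fingers": 0.5},
  {"dp": [0,0,0.1],"delta_rot": [0,0,-1],"fingers": 0.5},
  {"dp": [0,0,0.1],"delta_rot": [0,0,-1],"fingers": 0.5},
  {"dp": [0,0,0.1],"delta_rot": [0,0,-1],"fingers": 0.5},
])

```text
clock: 6.1
position: [0.6118, -0.0155, 0.1571]
ee_rot: [-0.002, 0.921, 0.39, -0.003]
contact_force: [1.0, 0.1, -1.0]
width: 0.0427
gripper_force: 0.0
```

servo_tool([
  {"dp": [0,0,0],"delta_rot": [0,0,-1],"fingers": 0.5},
  {"dp": [0,0,0],"delta_rot": [0,0,-1],"fingers": 0.5},
  {"dp": [0,0,0],"delta_rot": [0,0,-1],"fingers": 0.5},
  {"dp": [0,0,0],"delta_rot": [0,0,-1],"fingers": 0.5},
  {"dp": [0,0,0],"delta_rot": [0,0,-1],"fingers": 0.5},
])

```text
clock: 6.6
position: [0.6119, -0.0154, 0.1577]
ee_rot: [-0.003, 0.796, 0.606, -0.002]
contact_force: [1.1, 0.2, -1.0]
width: 0.0428
gripper_force: 0.0
```

```bash
cat >> h.py <<'E'
from scipy.spatial.transform import Rotation as Ro
def off(target,yaw=None):
    "tool-frame units from measured pose to target xyz / yaw; also tilt"
    s=readout.get_state(); q=s['ee_rot']; R=Ro.from_quat([q[1],q[2],q[3],q[0]]).as_matrix()
    print('pos',s['position'].round(4),'psi %.4f'%np.arctan2(R[1,0],R[0,0]),'dp units',(R.T@(np.array(target)-s['position'])/.2).round(3))
    if yaw is not None:
        c,sn=np.cos(yaw),np.sin(yaw); G=np.array([[c,sn,0],[sn,-c,0],[0,0,-1]])
        print('rot units',(Ro.from_matrix(R.T@G).as_rotvec()/.1).round(3))
E
python3 -c "
from h import *
off([.617,-.015,.0965],1.305)"
```

```text
pos [ 0.6119 -0.0154  0.1577] psi 1.3008 dp units [0.009 0.026 0.306]
rot units [-0.074  0.005 -0.042]
```

servo_tool([
  {"dp": [0.009,0.026,0.15],"delta_rot": [-0.07,0,-0.04],"fingers": 0.5},
  {"dp": [0,0,0.12],"delta_rot": [0,0,0],"fingers": 0.5},
  {"dp": [0,0,0.036],"delta_rot": [0,0,0],"fingers": 0.5},
  {"dp": [0,0,0],"delta_rot": [0,0,0],"fingers": 0.5},
])

```text
clock: 7.0
position: [0.6177, -0.0154, 0.0966]
ee_rot: [0.0, 0.796, 0.605, -0.0]
contact_force: [1.0, 0.2, 0.8]
width: 0.043
gripper_force: 0.0
```

servo_tool([
  {"dp": [0,0,0],"delta_rot": [0,0,0],"fingers": 0},
  {"dp": [0,0,0],"delta_rot": [0,0,0],"fingers": 0},
  {"dp": [0,0,0],"delta_rot": [0,0,0],"fingers": 0},
  {"dp": [0,0,0],"delta_rot": [0,0,0],"fingers": 0},
  {"dp": [0,0,0],"delta_rot": [0,0,0],"fingers": 0},
], force=50)

```text
clock: 7.5
position: [0.6206, -0.0159, 0.1004]
ee_rot: [0.003, 0.796, 0.605, 0.003]
contact_force: [-1.3, 0.3, 4.6]
width: 0.0116
gripper_force: 49.6
```

servo_tool([
  {"dp": [0,0,-0.05],"delta_rot": [0,0,0],"fingers": 0},
  {"dp": [0,0,-0.15],"delta_rot": [0,0,0],"fingers": 0},
  {"dp": [0,0,-0.2],"delta_rot": [0,0,0],"fingers": 0},
  {"dp": [0,0,0],"delta_rot": [0,0,0],"fingers": 0},
  {"dp": [0,0,0],"delta_rot": [0,0,0],"fingers": 0},
])

```text
clock: 8.0
position: [0.6199, -0.0158, 0.1807]
ee_rot: [0.004, 0.796, 0.606, 0.003]
contact_force: [-0.2, -0.7, -1.1]
width: 0.012
gripper_force: 49.1
```

```bash
python3 - <<'E'
from h import *
im,d=shot('side'); cv2.imwrite('pics/s2.png',cv2.resize(im[140:290,230:390],None,fx=3.6,fy=3.6)[...,::-1])
off([.462,-.352,.2],0)
E
```

```text
pos [ 0.6191 -0.0156  0.1793] psi 1.3008 dp units [-1.83  -0.308 -0.105]
rot units [ 0.058 -0.041 13.008]
```

View pics/s2.png

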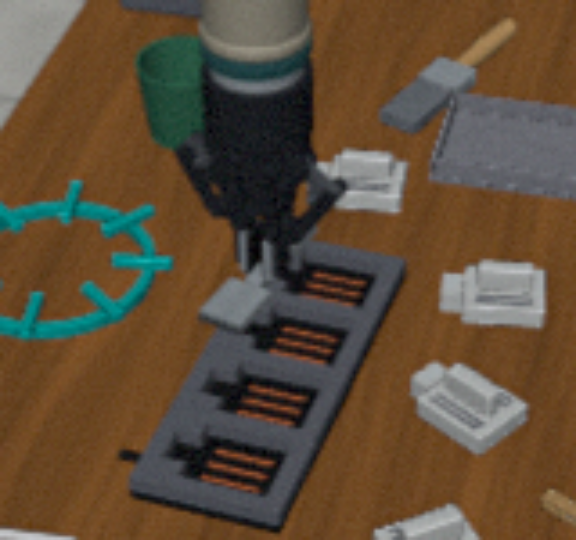

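The comb is held flat, with its head at crop (235,300). Next I turn it, carry it over the tray and lower it.

servo_tool([
  {"dp": [0,0,-0.05],"delta_rot": [0,0,1],"fingers": 0},
  {"dp": [0,0,-0.05],"delta_rot": [0,0,1],"fingers": 0},
  {"dp": [0,0,0],"delta_rot": [0,0,1],"fingers": 0},
  {"dp": [0,0,0],"delta_rot": [0,0,1],"fingers": 0},
  {"dp": [0,0,0],"delta_rot": [0,0,1],"fingers": 0},
])

```text
clock: 8.55
position: [0.6183, -0.0156, 0.1974]
ee_rot: [0.001, 0.922, 0.388, 0.001]
contact_force: [0.0, -0.6, -0.2]
width: 0.0116
gripper_force: 49.0
```

servo_tool([
  {"dp": [0,0,0],"delta_rot": [0,0,1],"fingers": 0},
  {"dp": [0,0,0],"delta_rot": [0,0,1],"fingers": 0},
  {"dp": [0,0,0],"delta_rot": [0,0,1],"fingers": 0},
  {"dp": [0,0,0],"delta_rot": [0,0,1],"fingers": 0},
  {"dp": [0,0,0],"delta_rot": [0,0,1],"fingers": 0},
])

```text
clock: 9.05
position: [0.6183, -0.0155, 0.1972]
ee_rot: [0.001, 0.989, 0.148, 0.001]
contact_force: [-0.6, 0.6, -0.0]
width: 0.0117
gripper_force: 49.0
```

servo_tool([
  {"dp": [0,0,0],"delta_rot": [0,0,1],"fingers": 0},
  {"dp": [0,0,0],"delta_rot": [0,0,1],"fingers": 0},
  {"dp": [0,0,0],"delta_rot": [0,0,1],"fingers": 0},
  {"dp": [-0.112,0.24,0],"delta_rot": [0,0,0],"fingers": 0},
  {"dp": [-0.112,0.24,0],"delta_rot": [0,0,0],"fingers": 0},
])

```text
clock: 9.55
position: [0.5762, -0.1059, 0.1971]
ee_rot: [0.001, 1.0, 0.002, 0.002]
contact_force: [0.5, -1.4, -0.1]
width: 0.012
gripper_force: 49.1
```

servo_tool([
  {"dp": [-0.112,0.24,0],"delta_rot": [0,0,0],"fingers": 0},
  {"dp": [-0.112,0.24,0],"delta_rot": [0,0,0],"fingers": 0},
  {"dp": [-0.112,0.24,0],"delta_rot": [0,0,0],"fingers": 0},
  {"dp": [-0.112,0.24,0],"delta_rot": [0,0,0],"fingers": 0},
  {"dp": [-0.112,0.24,0],"delta_rot": [0,0,0],"fingers": 0},
])

```text
clock: 10.05
position: [0.4698, -0.3339, 0.1972]
ee_rot: [-0.0, 1.0, 0.0, 0.002]
contact_force: [1.8, -0.1, -1.0]
width: 0.012
gripper_force: 49.1
```

```bash
python3 - <<'E'
from h import *
im,d=shot('side'); cv2.imwrite('pics/s3.png',cv2.resize(im[90:230,310:470],None,fx=3.6,fy=3.6)[...,::-1])
off([.462,-.352,.1],0); print(readout.get_state()['width'])
E
```

```text
pos [ 0.4669 -0.3417  0.1972] psi -0.0025 dp units [-0.025  0.048  0.487]
rot units [ 0.077 -0.015 -0.025]
0.011728600703024835
```

View pics/s3.png

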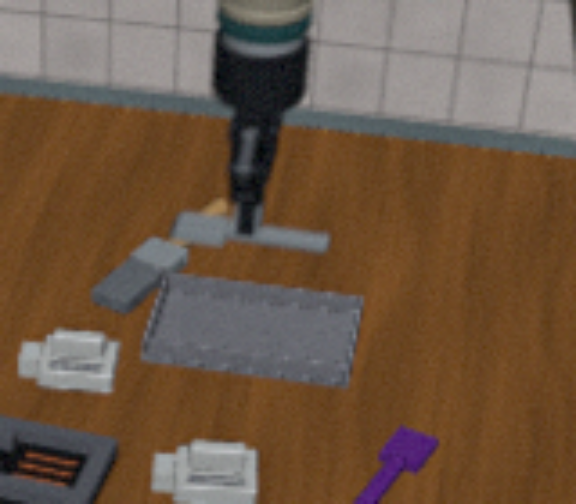

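The comb is gripped flat above the tray, at crop (250,232). I lower it now.

servo_tool([
  {"dp": [-0.02,0.02,0],"delta_rot": [0,0,0],"fingers": 0},
  {"dp": [0,0,0.2],"delta_rot": [0,0,0],"fingers": 0},
  {"dp": [0,0,0.2],"delta_rot": [0,0,0],"fingers": 0},
  {"dp": [0,0,0.13],"delta_rot": [0,0,0],"fingers": 0},
  {"dp": [0,0,0],"delta_rot": [0,0,0],"fingers": 0},
])

```text
clock: 10.6
position: [0.466, -0.3334, 0.0883]
ee_rot: [-0.003, 1.0, 0.001, -0.001]
contact_force: [-0.8, -0.4, -0.8]
width: 0.0121
gripper_force: 33.7
```

servo_tool([
  {"dp": [0,0,0.02],"delta_rot": [0,0,0],"fingers": 0},
  {"dp": [0,0,0.015],"delta_rot": [0,0,0],"fingers": 0},
  {"dp": [0,0,0],"delta_rot": [0,0,0],"fingers": 0},
])

```text
clock: 10.9
position: [0.4691, -0.3373, 0.0869]
ee_rot: [0.002, 1.0, 0.001, 0.004]
contact_force: [0.0, -0.1, -2.1]
width: 0.0116
gripper_force: 51.3
```

servo_tool([
  {"dp": [0,0,0],"delta_rot": [0,0,0],"fingers": 0},
  {"dp": [0,0,0],"delta_rot": [0,0,0],"fingers": 0},
])

```text
clock: 11.1
position: [0.4688, -0.3374, 0.0868]
ee_rot: [0.002, 1.0, 0.0, 0.004]
contact_force: [0.0, -0.5, -1.3]
width: 0.0122
gripper_force: 51.3
```

```bash
python3 - <<'E'
from h import *
s=readout.get_state(); print(s['contact_force'],s['moment'],s['gripper_force'],s['width'])
im,d=shot('side'); cv2.imwrite('pics/s4.png',cv2.resize(im[110:220,310:450],None,fx=4,fy=4)[...,::-1])
off([.462,-.352,.0825],0)
E
```

```text
[ 0.01697883 -0.49295202 -1.25722702] [ 0.00744661 -0.02227687 -0.01283875] 51.338943081282196 0.01215270496179617
pos [ 0.4687 -0.3374  0.0867] psi 0.0008 dp units [-0.034  0.073  0.021]
rot units [ 0.029 -0.078  0.008]
```

View pics/s4.png

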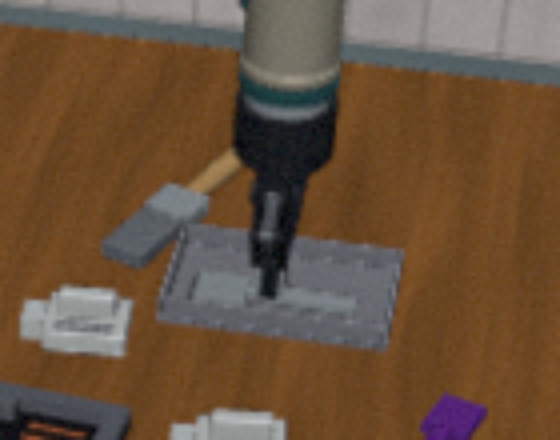

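The comb is inside the tray walls, at crop (270,292). I finish lowering and release.

servo_tool([
  {"dp": [-0.01,0.04,0.01],"delta_rot": [0,0,0],"fingers": 0},
  {"dp": [0,0,0.01],"delta_rot": [0,0,0],"fingers": 0},
  {"dp": [0,0,0],"delta_rot": [0,0,0],"fingers": 0},
])

```text
clock: 11.45
position: [0.4665, -0.3456, 0.0843]
ee_rot: [0.001, 1.0, 0.0, 0.004]
contact_force: [-3.4, 4.4, 15.8]
width: 0.012
gripper_force: 53.3
```

servo_tool([
  {"dp": [0,0,0],"delta_rot": [0,0,0],"fingers": 0.3},
  {"dp": [0,0,0],"delta_rot": [0,0,0],"fingers": 0.3},
  {"dp": [0,0,0],"delta_rot": [0,0,0],"fingers": 0.3},
  {"dp": [0,0,-0.15],"delta_rot": [0,0,0],"fingers": 0.3},
  {"dp": [0,0,-0.25],"delta_rot": [0,0,0],"fingers": 0.3},
])

```text
clock: 11.95
position: [0.4642, -0.3437, 0.159]
ee_rot: [-0.002, 1.0, 0.0, 0.0]
contact_force: [0.5, -1.0, 0.7]
width: 0.0252
gripper_force: 0.0
```

servo_tool([
  {"dp": [-0.1,0.2,-0.2],"delta_rot": [0,0,0],"fingers": 0.5},
  {"dp": [-0.1,0.25,0],"delta_rot": [0,0,0],"fingers": 0.5},
  {"dp": [-0.1,0.25,0],"delta_rot": [0,0,0],"fingers": 0.5},
  {"dp": [-0.1,0.2,0],"delta_rot": [0,0,0],"fingers": 0.5},
  {"dp": [0,0,0],"delta_rot": [0,0,0],"fingers": 0.5},
])

```text
clock: 12.45
position: [0.3893, -0.517, 0.1945]
ee_rot: [0.003, 1.0, -0.002, 0.003]
contact_force: [-1.8, 0.5, 0.0]
width: 0.0429
gripper_force: 0.0
```

```bash
cat > m2.py <<'E'
from h import *
import sys
im,d=shot('top'); g=greymask(im); out=[]
im2,d2=load('top')
for nm,s,y in(('c0',(310,267),.75),('c1',(370,267),-.5),('c2',(425,267),.1),('c3',(473,210),.1)):
    if len(sys.argv)>1 and nm not in sys.argv[1:]: continue
    print(nm,fit('top',im,g,CAS,s,y,r=30))
E
python3 m2.py; python3 - <<'E'
from h import *
im,d=load('top'); cv2.imwrite('pics/t5.png',cv2.resize(im[180:330,360:560],None,fx=4,fy=4)[...,::-1])
off([.462,-.352,.2],0)
E
```

```text
c0 [0.4653 0.1372 0.6638 0.0463]
c1 [ 0.4635 -0.0091 -0.55    0.0417]
c2 [ 0.4622 -0.1454  0.1204  0.0399]
c3 [ 0.6028 -0.2689  0.0788  0.0369]
pos [ 0.3904 -0.5139  0.1942] psi -0.0033 dp units [ 0.356 -0.811 -0.028]
rot units [ 0.022 -0.063 -0.034]
```

View pics/t5.png

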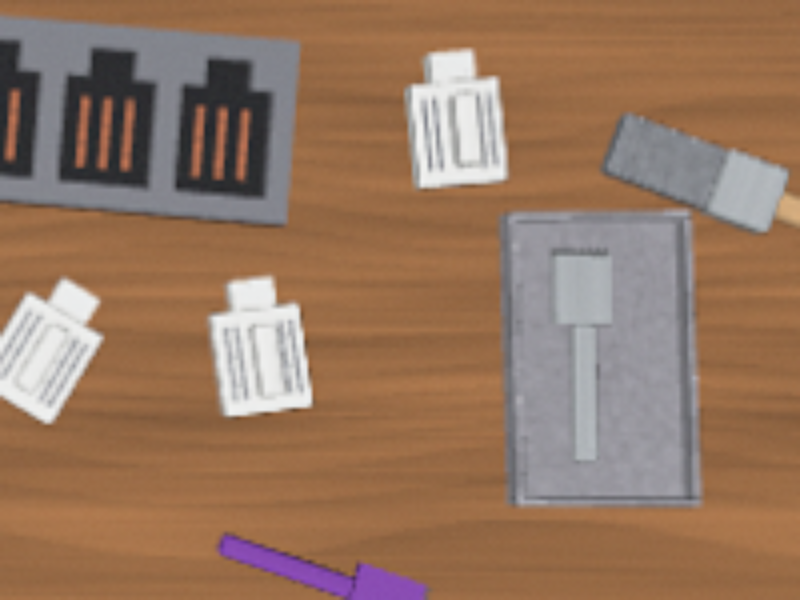

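The comb lies flat in the tray, at crop (585,355), and the cassettes have not moved. Next I fit the pockets themselves.

```bash
python3 - <<'E'
from h import *
im,d=load('top')
dk=render('top',[box(-.053,.053,-.146,.146,.02,.02)],[.6161,-.0168,-.0904],0,0,0,640,480)>.5
I=im.astype(int)
m=((np.abs(I-[130,130,139]).sum(2)>60)&dk).astype(np.uint8)
parts=[]
for k in range(4):
    y=-.108+.072*k
    parts+=[box(-.0335,.0335,y-.0285,y+.0285,.02,.02),box(.0335,.0515,y-.0145,y+.0145,.02,.02)]
x0,y0,w,h=300,170,145,75; mm=m[y0:y0+h,x0:x0+w]
f=lambda q:np.abs(render('top',parts,[q[0]*.01,q[1]*.01,q[2]*.1],0,x0,y0,w,h)-mm).sum()
for dx in(-.01,-.005,0):
    q0=np.array([61.61+dx*100,-1.68,-.9])
    r=minimize(f,q0,method='Nelder-Mead',options=dict(initial_simplex=q0+np.array([[0,0,0],[.5,0,0],[0,.5,0],[0,0,.3]])))
    print(r.x*[.01,.01,.1],r.fun/mm.sum())
x,y,a=r.x*[.01,.01,.1]
for k in range(4):
    l=-.108+.072*k; print(k,x-np.sin(a)*l,y+np.cos(a)*l)
gm=cv2.morphologyEx(greymask(im),cv2.MORPH_OPEN,np.ones((5,5),np.uint8))
print(fit('top',im,gm,DOCK,(374,208),-.09,r=75))
E
```

```text
[ 0.60621828 -0.01529515 -0.09036198] 0.041601262238045146
[ 0.60621227 -0.01530827 -0.09012358] 0.04171723710116784
[ 0.60626331 -0.01525539 -0.09071816] 0.041632278771205865
0 0.5964791817680696 -0.12281128612446039
1 0.603001934021808 -0.05110735524869634
2 0.6095246862755466 0.020596575627067702
3 0.616047438529285 0.09230050650283174
[ 0.616  -0.0167 -0.0895  0.0167]
```

servo_tool([
  {"dp": [0.177,-0.204,0],"delta_rot": [0,0,0],"fingers": 0.5},
  {"dp": [0.177,-0.204,0],"delta_rot": [0,0,0],"fingers": 0.5},
  {"dp": [0.177,-0.204,0],"delta_rot": [0,0,0],"fingers": 0.5},
  {"dp": [0.177,-0.204,0],"delta_rot": [0,0,0],"fingers": 0.5},
  {"dp": [0.177,-0.204,0.1],"delta_rot": [0,0,0],"fingers": 0.5},
])

```text
clock: 13.0
position: [0.5563, -0.3223, 0.1803]
ee_rot: [0.002, 1.0, 0.001, 0.005]
contact_force: [0.6, -0.2, -1.4]
width: 0.0428
gripper_force: 0.0
```

servo_tool([
  {"dp": [0.177,-0.204,0.1],"delta_rot": [0,0,0],"fingers": 0.5},
  {"dp": [0,0,0.05],"delta_rot": [0,0,-0.8],"fingers": 0.5},
  {"dp": [0,0,0],"delta_rot": [0,0,0],"fingers": 0.5},
  {"dp": [0,0,0],"delta_rot": [0,0,0],"fingers": 0.5},
])

```text
clock: 13.4
position: [0.5845, -0.2885, 0.1509]
ee_rot: [0.001, 0.999, 0.04, 0.003]
contact_force: [0.4, -1.2, 0.0]
width: 0.0427
gripper_force: 0.0
```

```bash
python3 -c "
from h import *
off([.6028,-.2689,.098],.079)"
```

```text
pos [ 0.5845 -0.2885  0.1509] psi 0.0802 dp units [ 0.098 -0.091  0.265]
rot units [ 0.019 -0.055  0.012]
```

servo_tool([
  {"dp": [0.098,-0.091,0],"delta_rot": [0,-0.05,0],"fingers": 0.5},
  {"dp": [0,0,0.05],"delta_rot": [0,0,0],"fingers": 0.5},
  {"dp": [0,0,0.05],"delta_rot": [0,0,0],"fingers": 0.5},
  {"dp": [0,0,0],"delta_rot": [0,0,0],"fingers": 0.5},
  {"dp": [0,0,0],"delta_rot": [0,0,0],"fingers": 0.5},
])

```text
clock: 13.9
position: [0.6019, -0.2703, 0.1309]
ee_rot: [0.001, 0.999, 0.04, 0.0]
contact_force: [0.7, 0.1, -0.0]
width: 0.0428
gripper_force: 0.0
```

```bash
python3 -c "
from h import *
off([.6028,-.2689,.098],.079)"
```

```text
pos [ 0.6019 -0.2703  0.1309] psi 0.0792 dp units [ 0.005 -0.007  0.165]
rot units [ 0.021 -0.005  0.002]
```

servo_tool([
  {"dp": [0.005,-0.007,0.08],"delta_rot": [0.02,0,0],"fingers": 0.5},
  {"dp": [0,0,0.06],"delta_rot": [0,0,0],"fingers": 0.5},
  {"dp": [0,0,0.025],"delta_rot": [0,0,0],"fingers": 0.5},
  {"dp": [0,0,0],"delta_rot": [0,0,0],"fingers": 0.3},
  {"dp": [0,0,0],"delta_rot": [0,0,0],"fingers": 0.3},
])

```text
clock: 14.4
position: [0.6038, -0.2683, 0.0985]
ee_rot: [0.0, 0.999, 0.04, 0.001]
contact_force: [-0.2, -0.2, 1.0]
width: 0.0256
gripper_force: 0.0
```

servo_tool([
  {"dp": [0,0,0],"delta_rot": [0,0,0],"fingers": 0},
  {"dp": [0,0,0],"delta_rot": [0,0,0],"fingers": 0},
  {"dp": [0,0,0],"delta_rot": [0,0,0],"fingers": 0},
  {"dp": [0,0,0],"delta_rot": [0,0,0],"fingers": 0},
], force=60)

```text
clock: 14.8
position: [0.6042, -0.2684, 0.0991]
ee_rot: [0.001, 0.999, 0.04, 0.001]
contact_force: [-0.4, -0.6, 4.3]
width: 0.0121
gripper_force: 62.6
```

```bash
python3 -c "
from h import *
off([.6028,-.2689,.098],.079)"
```

```text
pos [ 0.6042 -0.2684  0.0991] psi 0.0809 dp units [-0.007  0.002  0.006]
rot units [ 0.015 -0.029  0.019]
```

servo_tool([
  {"dp": [0,0,-0.1],"delta_rot": [0,0,0],"fingers": 0},
  {"dp": [0,0,-0.2],"delta_rot": [0,0,0],"fingers": 0},
  {"dp": [0,0,0],"delta_rot": [0,0,0.85],"fingers": 0},
  {"dp": [0,0,0],"delta_rot": [0,0,0.85],"fingers": 0},
  {"dp": [0,-0.15,0],"delta_rot": [0,0,0],"fingers": 0},
])

```text
clock: 15.3
position: [0.6063, -0.241, 0.1582]
ee_rot: [0.001, 0.999, -0.047, 0.001]
contact_force: [0.8, 0.3, -0.7]
width: 0.0122
gripper_force: 61.9
```

servo_tool([
  {"dp": [0,-0.2,0],"delta_rot": [0,0,0],"fingers": 0},
  {"dp": [0,-0.2,0],"delta_rot": [0,0,0],"fingers": 0},
  {"dp": [0,-0.15,0],"delta_rot": [0,0,0],"fingers": 0},
  {"dp": [0,0,0],"delta_rot": [0,0,0],"fingers": 0},
  {"dp": [0,0,0],"delta_rot": [0,0,0],"fingers": 0},
])

```text
clock: 15.8
position: [0.6159, -0.1279, 0.1578]
ee_rot: [0.0, 0.999, -0.044, 0.0]
contact_force: [0.1, -0.9, -2.0]
width: 0.0123
gripper_force: 61.9
```

```bash
python3 -c "
from h import *
off([.5983,-.1231,.125],-.09); print(readout.get_state()['width'])"
```

```text
pos [ 0.6159 -0.1279  0.1578] psi -0.0873 dp units [-0.09  -0.016  0.164]
rot units [ 0.005 -0.007  0.027]
0.012287455137469951
```

servo_tool([
  {"dp": [-0.09,-0.016,0.05],"delta_rot": [0,0,0.03],"fingers": 0},
  {"dp": [0,0,0.09],"delta_rot": [0,0,0],"fingers": 0},
  {"dp": [0,0,0],"delta_rot": [0,0,0],"fingers": 0},
  {"dp": [0,0,0],"delta_rot": [0,0,0],"fingers": 0},
])

```text
clock: 16.2
position: [0.5986, -0.125, 0.1301]
ee_rot: [0.0, 0.999, -0.047, 0.001]
contact_force: [0.8, -0.3, -0.9]
width: 0.0124
gripper_force: 61.8
```

```bash
python3 - <<'E'
from h import *
off([.5983,-.1231,.1071],-.09); print(readout.get_state()['width'])
im,d=shot('side'); cv2.imwrite('pics/s6.png',cv2.resize(im[180:280,250:370],None,fx=5,fy=5)[...,::-1])
E
```

```text
pos [ 0.5986 -0.125   0.1301] psi -0.0934 dp units [-0.003 -0.009  0.115]
rot units [ 0.004 -0.013 -0.034]
0.01238175738979384
```

View pics/s6.png

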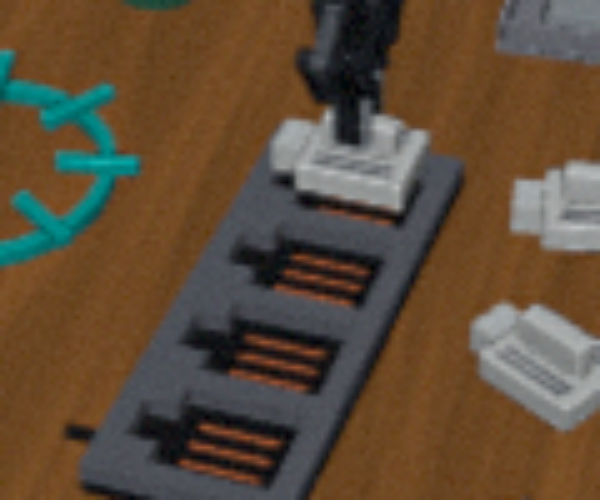

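The cassette hangs level over pocket 0, at crop (355,165). I insert it.

servo_tool([
  {"dp": [-0.003,-0.009,0.02],"delta_rot": [0,0,-0.03],"fingers": 0},
  {"dp": [0,0,0.025],"delta_rot": [0,0,0],"fingers": 0},
  {"dp": [0,0,0],"delta_rot": [0,0,0],"fingers": 0},
])

```text
clock: 16.55
position: [0.5978, -0.1219, 0.1207]
ee_rot: [0.0, 0.999, -0.045, 0.0]
contact_force: [0.5, 0.7, -2.0]
width: 0.012
gripper_force: 61.9
```

```bash
python3 -c "
from h import *
off([.5983,-.1231,.1071],-.09); print(readout.get_state()['contact_force'])"
```

```text
pos [ 0.5978 -0.1219  0.1207] psi -0.0891 dp units [0.003 0.006 0.068]
rot units [ 0.    -0.006  0.009]
[ 0.4609462   0.68020164 -1.97388449]
```

servo_tool([
  {"dp": [0.003,0.006,0.015],"delta_rot": [0,0,0],"fingers": 0},
  {"dp": [0,0,0.015],"delta_rot": [0,0,0],"fingers": 0},
  {"dp": [0,0,0.015],"delta_rot": [0,0,0],"fingers": 0},
  {"dp": [0,0,0],"delta_rot": [0,0,0],"fingers": 0},
])

```text
clock: 16.95
position: [0.5985, -0.124, 0.1177]
ee_rot: [0.001, 0.999, -0.044, 0.002]
contact_force: [-9.5, -1.1, 29.3]
width: 0.0125
gripper_force: 67.1
```

```bash
python3 -c "
from h import *
off([.5983,-.1231,.1071],-.09); print(readout.get_state()['contact_force'],readout.get_state()['moment'])"
```

```text
pos [ 0.5985 -0.124   0.1177] psi -0.0888 dp units [-0.001 -0.004  0.053]
rot units [ 0.02  -0.036  0.012]
[-9.54832549 -1.09070656 29.3468933 ] [ 0.48906664  1.46665096 -0.03612707]
```

servo_tool([
  {"dp": [0,0,-0.03],"delta_rot": [0,0,0],"fingers": 0},
  {"dp": [0.01,0.003,0],"delta_rot": [0,0,0],"fingers": 0},
  {"dp": [0,0,0.01],"delta_rot": [0,0,0],"fingers": 0},
  {"dp": [0,0,0.01],"delta_rot": [0,0,0],"fingers": 0},
  {"dp": [0,0,0],"delta_rot": [0,0,0],"fingers": 0},
])

```text
clock: 17.45
position: [0.6013, -0.1243, 0.1183]
ee_rot: [0.001, 0.999, -0.044, 0.002]
contact_force: [-7.5, 1.5, 26.0]
width: 0.0125
gripper_force: 66.0
```

```bash
python3 -c "
from h import *
off([.5983,-.1231,.1071],-.09); print(readout.get_state()['contact_force'],readout.get_state()['moment'])"
```

```text
pos [ 0.6013 -0.1243  0.1183] psi -0.0888 dp units [-0.016 -0.005  0.056]
rot units [ 0.013 -0.046  0.012]
[-7.53690322  1.49030109 26.04635372] [0.21805254 0.95213902 0.0077339 ]
```

```bash
cat > sfit.py <<'E'
from h import *
def sidefit(im,p0,z,ignrib=True,n='side',r=32,parts=CAS):
    hsv=cv2.cvtColor(im,cv2.COLOR_RGB2HSV); m=((hsv[...,1]<60)&(hsv[...,2]>145)).astype(float)
    c=proj(n,[[p0[0],p0[1],z+.01]])[0]; x0,y0=int(c[0]-r),int(c[1]-r); w=h=2*r
    mm=m[y0:y0+h,x0:x0+w]
    wgt=np.ones_like(mm)
    if ignrib:
        rb=render(n,[box(-.03,.03,-.014,.014,.017,.1)],p0,z,x0,y0,w,h)>.02; wgt[rb]=0
    k=(cv2.dilate((render(n,CAS,p0,z,x0,y0,w,h)>.01).astype(np.uint8),np.ones((9,9)))>0); wgt[~k]=0
    base=parts if not ignrib else CAS
    # fill label stripes: erode-predicted interior ignored
    inn=cv2.erode((render(n,CAS,p0,z,x0,y0,w,h)>.99).astype(np.uint8),np.ones((7,7)))>0; wgt[inn]=0
    f=lambda q:(wgt*np.abs(render(n,base,[q[0]*.01,q[1]*.01,q[2]*.1],z,x0,y0,w,h)-mm)).sum()
    q0=np.array([p0[0]*100,p0[1]*100,p0[2]*10])
    b=minimize(f,q0,method='Nelder-Mead',options=dict(initial_simplex=q0+np.array([[0,0,0],[.4,0,0],[0,.4,0],[0,0,.6]])))
    return (b.x*[.01,.01,.1]).round(4),round(b.fun,1),round(f(q0),1)
E
python3 - <<'E'
from sfit import *
im,d=shot('side')
for p in([.4622,-.1454,.12],[.4635,-.0091,-.55]): print(sidefit(im,p,0),sidefit(im,p,0,False))
for z in(.018,.02,.022): print(z,sidefit(im,[.599,-.1241,-.09],z))
dk=render('side',[box(-.053,.053,-.072,.146,.02,.02)],[.616,-.0167,-.09],0,0,0,640,480)>.5
I=im.astype(int); 
m=((np.abs(I-[95,95,105]).sum(2)>60)&dk).astype(np.uint8)
print('dock col',np.median(I[dk],0))
cv2.imwrite('m.png',m*255)
I2=cv2.resize(im[190:250,275:355],None,fx=9,fy=9,interpolation=cv2.INTER_CUBIC).copy()
for p,z,col in(([.599,-.1241,-.09],.02,(255,0,0)),([.5969,-.1231,-.09],.02,(0,255,0))):
    c,s=np.cos(p[2]),np.sin(p[2]);R=np.array([[c,-s,0],[s,c,0],[0,0,1]])
    P=CAS[0]@R.T+[p[0],p[1],z]; P2=CAS[1]@R.T+[p[0],p[1],z]
    if col[1]:
        P=np.array([[-.0335,-.0285,0],[-.0335,.0285,0],[.0335,.0285,0],[.0335,.0145,0],[.0515,.0145,0],[.0515,-.0145,0],[.0335,-.0145,0],[.0335,-.0285,0]])@R.T+[p[0],p[1],z]
        cv2.polylines(I2,[((proj('side',P)-[275,190]+.5)*9-.5).astype(np.int32)],True,col,1)
    else:
        for Q in(P,P2): cv2.polylines(I2,[cv2.convexHull(((proj('side',Q)-[275,190]+.5)*9-.5).astype(np.int32))],True,col,1)
cv2.imwrite('pics/s7.png',I2[...,::-1])
E
```

```text
(array([ 0.462 , -0.1539,  0.1631]), np.float64(27.5), np.float64(78.0)) (array([ 0.4618, -0.1512,  0.1293]), np.float64(71.1), np.float64(99.8))
(array([ 0.4795, -0.1069, -0.2122]), np.float64(25.0), np.float64(187.8)) (array([ 0.4628, -0.0257, -0.5609]), np.float64(196.0), np.float64(234.2))
0.018 (array([ 0.6025, -0.131 , -0.0565]), np.float64(39.8), np.float64(81.5))
0.02 (array([ 0.6019, -0.1287, -0.0549]), np.float64(44.9), np.float64(67.7))
0.022 (array([ 0.6017, -0.1268, -0.0584]), np.float64(46.2), np.float64(54.1))
dock col [74. 73. 78.]
```

View pics/s7.png

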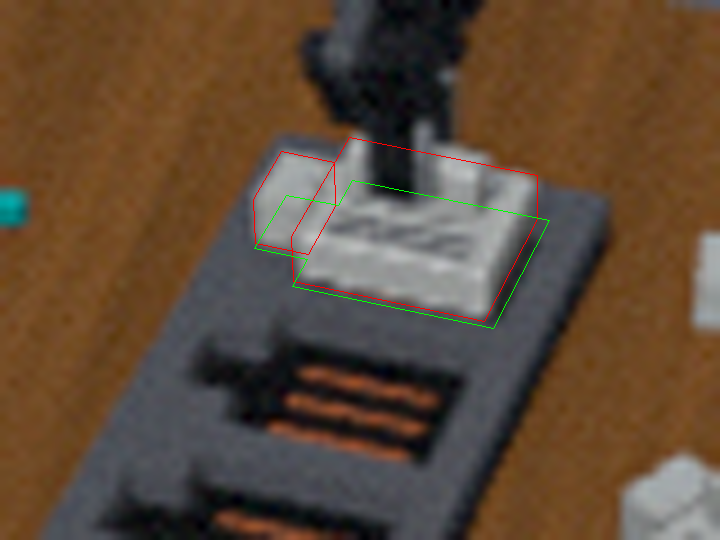

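```bash
cat > sd.py <<'E'
from sfit import *
im,d=load('side'); I=im.astype(int)
print('cols',I[int(proj('side',[[.66,.05,.02]])[0][1]),int(proj('side',[[.66,.05,.02]])[0][0])])
dk=render('side',[box(-.055,.055,-.072,.148,.02,.02)],[.616,-.0167,-.09],0,0,0,640,480)>.5
m=((I.max(2)<48)|((I[...,0]-I[...,2])>35))&dk
parts=[]
for k in(1,2,3):
    y=-.108+.072*k
    parts+=[box(-.0335,.0335,y-.0285,y+.0285,.02,.02),box(.0335,.0515,y-.0145,y+.0145,.02,.02)]
x0,y0,w,h=255,205,90,85; mm=m[y0:y0+h,x0:x0+w].astype(float)
f=lambda q:np.abs(render('side',parts,[q[0]*.01,q[1]*.01,q[2]*.1],0,x0,y0,w,h)-mm).sum()
q0=np.array([60.66,-1.56,-.9])
r=minimize(f,q0,method='Nelder-Mead',options=dict(initial_simplex=q0+np.array([[0,0,0],[.5,0,0],[0,.5,0],[0,0,.3]])))
print('pockets side',r.x*[.01,.01,.1],r.fun,f(q0),mm.sum())
# cassette: low-saturation & brighter than dock
hsv=cv2.cvtColor(im,cv2.COLOR_RGB2HSV)
def cas(p0,z,thr=105):
    x0,y0=(proj('side',[[p0[0],p0[1],z+.01]])[0]-28).astype(int); w=h=56
    mm=((hsv[...,2]>thr)&(hsv[...,1]<70))[y0:y0+h,x0:x0+w].astype(float)
    full=render('side',CAS,p0,z,x0,y0,w,h); 
    wg=cv2.dilate((full>.01).astype(np.uint8),np.ones((7,7)))>0
    wg&=~(cv2.erode((full>.99).astype(np.uint8),np.ones((7,7)))>0)
    up=render('side',[box(-.035,.035,-.014,.014,.015,.12)],p0,z,x0,y0,w,h)>.01
    wg&=~up
    F=lambda q:(wg*np.abs(render('side',CAS,[q[0]*.01,q[1]*.01,q[2]*.1],z,x0,y0,w,h)-mm)).sum()
    b=min((minimize(F,[p0[0]*100+a,p0[1]*100+c,p0[2]*10],method='Nelder-Mead',options=dict(initial_simplex=np.array([p0[0]*100+a,p0[1]*100+c,p0[2]*10])+np.array([[0,0,0],[.4,0,0],[0,.4,0],[0,0,.5]]))) for a in(-.3,0,.3) for c in(-.3,0,.3)),key=lambda b:b.fun)
    return (b.x*[.01,.01,.1]).round(4),round(b.fun,1)
if __name__=='__main__':
    print('c2',cas([.4622,-.1454,.12],0),'c1',cas([.4635,-.0091,-.55],0))
    for z in(.019,.021): print('held',z,cas([.599,-.1241,-.09],z))
E
python3 sd.py
```

```text
cols [75 80 86]
pockets side [ 0.60543382 -0.01832158 -0.08655354] 458.035294117647 472.72549019607845 795.0
c2 (array([ 0.4621, -0.1507,  0.1567]), np.float64(13.3)) c1 (array([ 0.4624, -0.0145, -0.546 ]), np.float64(15.7))
held 0.019 (array([ 0.6008, -0.128 , -0.0799]), np.float64(13.9))
held 0.021 (array([ 0.6003, -0.1259, -0.0721]), np.float64(16.1))
```

servo_tool([
  {"dp": [0,0,-0.012],"delta_rot": [0,0,0],"fingers": 0},
  {"dp": [-0.005,0,0],"delta_rot": [0,0,0],"fingers": 0},
  {"dp": [-0.005,0,0],"delta_rot": [0,0,0],"fingers": 0},
  {"dp": [-0.005,0,0],"delta_rot": [0,0,0],"fingers": 0},
])

```text
clock: 17.9
position: [0.6007, -0.1243, 0.1186]
ee_rot: [0.001, 0.999, -0.045, 0.005]
contact_force: [2.8, -0.3, 8.7]
width: 0.0125
gripper_force: 63.7
```

servo_tool([
  {"dp": [-0.005,0,0],"delta_rot": [0,0,0],"fingers": 0},
  {"dp": [-0.005,0,0],"delta_rot": [0,0,0],"fingers": 0},
])

```text
clock: 18.1
position: [0.6001, -0.1244, 0.1186]
ee_rot: [0.001, 0.999, -0.045, 0.006]
contact_force: [5.3, -0.3, 6.8]
width: 0.0124
gripper_force: 63.4
```

servo_tool([
  {"dp": [-0.005,0,0],"delta_rot": [0,0,0],"fingers": 0},
])

```text
clock: 18.2
position: [0.5985, -0.1244, 0.1182]
ee_rot: [0.001, 0.999, -0.045, 0.006]
contact_force: [4.0, -1.7, 6.7]
width: 0.012
gripper_force: 63.5
```

```bash
python3 - <<'E'
from h import *
off([.5983,-.1231,.1071],-.09); print(readout.get_state()['contact_force'],readout.get_state()['moment'])
im,d=load('side'); I=im.astype(int); h=cv2.cvtColor(im,cv2.COLOR_RGB2HSV)
dk=render('side',[box(-.055,.055,-.072,.148,.02,.02)],[.616,-.0167,-.09],0,0,0,640,480)>.5
print(np.percentile(I[dk].max(1),[5,15,25,35,45,55,65,75,85,95]))
E
```

```text
pos [ 0.5985 -0.1244  0.1182] psi -0.0895 dp units [-0.002 -0.006  0.056]
rot units [ 0.017 -0.113  0.005]
[ 3.9521609  -1.66988229  6.66822084] [ 0.01200607 -0.82293908 -0.10292607]
[ 19.  29.  49.  73.  81.  85.  87.  89.  91. 115.]
```

servo_tool([
  {"dp": [0,0,-0.02],"delta_rot": [0,0,0],"fingers": 0},
  {"dp": [0,0,0],"delta_rot": [0,0,0],"fingers": 0},
])

```text
clock: 18.4
position: [0.5941, -0.1234, 0.12]
ee_rot: [-0.0, 0.999, -0.044, -0.0]
contact_force: [-0.1, -0.5, -0.6]
width: 0.0124
gripper_force: 62.3
```

```bash
python3 - <<'E'
from h import *
off([.5975,-.1231,.1190],-.09); print(readout.get_state()['contact_force'])
E
```

```text
pos [ 0.5941 -0.1234  0.12  ] psi -0.0890 dp units [ 0.017 -0.003  0.005]
rot units [-0.     0.004  0.01 ]
[-0.07706432 -0.45618453 -0.57472849]
```

servo_tool([
  {"dp": [0.017,-0.003,0],"delta_rot": [0,0,0.01],"fingers": 0},
  {"dp": [0,0,0.01],"delta_rot": [0,0,0],"fingers": 0},
  {"dp": [0,0,0.01],"delta_rot": [0,0,0],"fingers": 0},
])

```text
clock: 18.7
position: [0.5978, -0.1233, 0.118]
ee_rot: [0.0, 0.999, -0.045, 0.0]
contact_force: [-6.0, -0.1, 20.6]
width: 0.0124
gripper_force: 65.6
```

```bash
python3 - <<'E'
from h import *
off([.5975,-.1231,.107],-.09); print(readout.get_state()['contact_force'],readout.get_state()['moment'])
E
```

```text
pos [ 0.5978 -0.1233  0.118 ] psi -0.0899 dp units [-0.001 -0.001  0.055]
rot units [ 0.006 -0.009  0.001]
[-6.0012212  -0.09526316 20.59173017] [0.33688516 0.79755126 0.01945098]
```

servo_tool([
  {"dp": [0,0,-0.022],"delta_rot": [0,0,0],"fingers": 0},
  {"dp": [0,0.01,0],"delta_rot": [0,0,0],"fingers": 0},
  {"dp": [0,0,0.01],"delta_rot": [0,0,0],"fingers": 0},
  {"dp": [0,0,0.01],"delta_rot": [0,0,0],"fingers": 0},
  {"dp": [0,0,0],"delta_rot": [0,0,0],"fingers": 0},
])

```text
clock: 19.2
position: [0.5976, -0.1251, 0.1161]
ee_rot: [-0.0, 0.999, -0.045, 0.0]
contact_force: [0.4, 1.0, -1.5]
width: 0.0123
gripper_force: 62.3
```

```bash
cat > q.py <<'E'
from h import *
import sys
off([float(v) for v in sys.argv[1:4]],float(sys.argv[4])); s=readout.get_state(); F,M=s['contact_force'],s['moment']
print(F.round(1),M.round(2),'contact xy',((-.098*F[0]-M[1])/F[2]).round(4),((M[0]+-.098*F[1])/F[2]).round(4),s['width'].round(4),s['clock'])
E
python3 q.py .5975 -.125 .107 -.09
```

```text
pos [ 0.5976 -0.1251  0.1161] psi -0.0903 dp units [-0.    -0.001  0.046]
rot units [-0.001 -0.005 -0.003]Traceback (most recent call last):
  File "q.py", line 4, in <module>
    print(F.round(1),M.round(2),'contact xy',((-.098*F[0]-M[1])/F[2]).round(4),((M[0]+-.098*F[1])/F[2]).round(4),s['width'].round(4),s['clock'])
                                                                                                                 ^^^^^^^^^^^^^^^^
AttributeError: 'float' object has no attribute 'round'
```

servo_tool([
  {"dp": [0,0,0.015],"delta_rot": [0,0,0],"fingers": 0},
  {"dp": [0,0,0.015],"delta_rot": [0,0,0],"fingers": 0},
  {"dp": [0,0,0.015],"delta_rot": [0,0,0],"fingers": 0},
  {"dp": [0,0,0.005],"delta_rot": [0,0,0],"fingers": 0},
  {"dp": [0,0,0],"delta_rot": [0,0,0],"fingers": 0},
])

```text
clock: 19.7
position: [0.5976, -0.1251, 0.1073]
ee_rot: [0.0, 0.999, -0.045, 0.001]
contact_force: [-2.3, 1.0, 2.4]
width: 0.0123
gripper_force: 62.7
```

```bash
sed -i "s/s\['width'\].round(4)/s['width']/" q.py; python3 q.py .5975 -.125 .107 -.09
```

```text
pos [ 0.5976 -0.1251  0.1073] psi -0.0902 dp units [-0.001 -0.     0.002]
rot units [ 0.001 -0.013 -0.002]
[-2.3  1.   2.4] [ 0.03  0.21 -0.05] contact xy 0.0077 -0.0267 0.012266478552542388 19.7
```

servo_tool([
  {"dp": [0,0,0.008],"delta_rot": [0,0,0],"fingers": 0},
  {"dp": [0,0,0],"delta_rot": [0,0,0],"fingers": 0},
  {"dp": [0,0,0],"delta_rot": [0,0,0],"fingers": 0.35},
  {"dp": [0,0,0],"delta_rot": [0,0,0],"fingers": 0.35},
  {"dp": [0,0,-0.05],"delta_rot": [0,0,0],"fingers": 0.35},
])

```text
clock: 20.2
position: [0.597, -0.125, 0.1143]
ee_rot: [-0.0, 0.999, -0.045, -0.001]
contact_force: [-0.7, -1.1, -0.7]
width: 0.0297
gripper_force: 0.0
```

servo_tool([
  {"dp": [0,0,-0.2],"delta_rot": [0,0,0],"fingers": 0.5},
  {"dp": [-0.2,0.03,0],"delta_rot": [0,0,-1],"fingers": 0.5},
  {"dp": [-0.2,0.03,0],"delta_rot": [0,0,-1],"fingers": 0.5},
  {"dp": [-0.2,0.04,0],"delta_rot": [0,0,-0.1],"fingers": 0.5},
  {"dp": [0,0,0],"delta_rot": [0,0,0],"fingers": 0.5},
])

```text
clock: 20.7
position: [0.4732, -0.1459, 0.1552]
ee_rot: [-0.001, 0.998, 0.059, -0.002]
contact_force: [0.2, -0.3, 0.6]
width: 0.0428
gripper_force: 0.0
```

```bash
python3 m2.py c0 c3; python3 q.py .4622 -.1464 .13 .12
```

```text
c0 [0.4653 0.1372 0.6638 0.0463]
c3 [ 0.5278 -0.253   0.5819  0.4699]
pos [ 0.4765 -0.1464  0.1557] psi 0.1177 dp units [-0.071 -0.008  0.128]
rot units [ 0.002 -0.007 -0.023]
[ 0.6 -0.2 -0.5] [ 0.01 -0.05 -0.02] contact xy 0.0135 -0.0552 0.042401782649431244 20.75
```

servo_tool([
  {"dp": [-0.071,-0.008,0.05],"delta_rot": [0,0,0],"fingers": 0.5},
  {"dp": [0,0,0.08],"delta_rot": [0,0,0],"fingers": 0.5},
  {"dp": [0,0,0.1],"delta_rot": [0,0,0],"fingers": 0.5},
  {"dp": [0,0,0],"delta_rot": [0,0,0],"fingers": 0.4},
])

```text
clock: 21.15
position: [0.4645, -0.1461, 0.1077]
ee_rot: [-0.001, 0.998, 0.06, -0.0]
contact_force: [-0.5, -0.7, 0.7]
width: 0.0339
gripper_force: 0.0
```

```bash
python3 q.py .4626 -.1464 .099 .12
```

```text
pos [ 0.4645 -0.1461  0.1077] psi 0.1198 dp units [-0.009  0.001  0.044]
rot units [-0.012  0.007 -0.002]
[-0.5 -0.7  0.7] [0.04 0.04 0.06] contact xy 0.0176 0.1511 0.03393906863180553 21.15
```

servo_tool([
  {"dp": [-0.009,0,0.044],"delta_rot": [0,0,0],"fingers": 0.4},
  {"dp": [0,0,0],"delta_rot": [0,0,0],"fingers": 0.4},
  {"dp": [0,0,0],"delta_rot": [0,0,0],"fingers": 0},
  {"dp": [0,0,0],"delta_rot": [0,0,0],"fingers": 0},
  {"dp": [0,0,0],"delta_rot": [0,0,0],"fingers": 0},
])

```text
clock: 21.65
position: [0.4632, -0.1468, 0.1012]
ee_rot: [0.001, 0.998, 0.06, 0.002]
contact_force: [0.5, -0.5, 3.1]
width: 0.0122
gripper_force: 61.6
```

servo_tool([
  {"dp": [0,0,0],"delta_rot": [0,0,0],"fingers": 0},
])

```text
clock: 21.75
position: [0.4631, -0.1469, 0.1011]
ee_rot: [0.001, 0.998, 0.06, 0.002]
contact_force: [0.6, 0.8, 5.4]
width: 0.0122
gripper_force: 61.8
```

```bash
python3 q.py .4626 -.1464 .099 .12
```

```text
pos [ 0.4631 -0.1469  0.1011] psi 0.1197 dp units [-0.002 -0.003  0.011]
rot units [ 0.015 -0.032 -0.003]
[0.6 0.8 5.4] [0.07 0.03 0.05] contact xy -0.0167 -0.0009 0.012199043123663624 21.75
```

servo_tool([
  {"dp": [0,0,-0.1],"delta_rot": [0,0,0],"fingers": 0},
  {"dp": [0,0,-0.2],"delta_rot": [0,0,0],"fingers": 0},
  {"dp": [0,0,0],"delta_rot": [0,0,0.7],"fingers": 0},
  {"dp": [0,0,0],"delta_rot": [0,0,0.7],"fingers": 0},
  {"dp": [0,0,0],"delta_rot": [0,0,0.7],"fingers": 0},
])

```text
clock: 22.25
position: [0.4622, -0.1465, 0.1605]
ee_rot: [0.0, 0.999, -0.047, 0.001]
contact_force: [-0.6, 1.1, -2.4]
width: 0.0125
gripper_force: 61.1
```

servo_tool([
  {"dp": [0.166,-0.133,0],"delta_rot": [0,0,0],"fingers": 0},
  {"dp": [0.166,-0.133,0],"delta_rot": [0,0,0],"fingers": 0},
  {"dp": [0.166,-0.133,0],"delta_rot": [0,0,0],"fingers": 0},
  {"dp": [0.166,-0.133,0],"delta_rot": [0,0,0],"fingers": 0},
  {"dp": [0,0,0],"delta_rot": [0,0,0],"fingers": 0},
])

```text
clock: 22.75
position: [0.6089, -0.05, 0.1603]
ee_rot: [-0.0, 0.999, -0.044, 0.003]
contact_force: [-1.1, -1.0, -1.5]
width: 0.0123
gripper_force: 61.1
```

```bash
python3 q.py .6042 -.0533 .13 -.09
```

```text
pos [ 0.6089 -0.05    0.1603] psi -0.0872 dp units [-0.023  0.019  0.151]
rot units [-0.012 -0.066  0.028]
[-1.1 -1.  -1.5] [-0.04  0.06  0.03] contact xy -0.0331 -0.04 0.012267684545763177 22.75
```

servo_tool([
  {"dp": [-0.023,0.019,0.07],"delta_rot": [-0.01,-0.06,0.02],"fingers": 0},
  {"dp": [0,0,0.08],"delta_rot": [0,0,0],"fingers": 0},
  {"dp": [0,0,0],"delta_rot": [0,0,0],"fingers": 0},
  {"dp": [0,0,0],"delta_rot": [0,0,0],"fingers": 0},
])

```text
clock: 23.15
position: [0.5977, -0.0567, 0.1297]
ee_rot: [0.0, 0.999, -0.047, -0.004]
contact_force: [0.1, -0.3, -1.6]
width: 0.0124
gripper_force: 61.1
```

```bash
python3 q.py .6042 -.0533 .1245 -.09
```

```text
pos [ 0.5977 -0.0567  0.1297] psi -0.0933 dp units [ 0.031 -0.02   0.026]
rot units [ 0.011  0.073 -0.033]
[ 0.1 -0.3 -1.6] [ 0.01 -0.07  0.03] contact xy -0.0391 -0.0211 0.012352792925272544 23.15
```

servo_tool([
  {"dp": [0.031,-0.02,0.026],"delta_rot": [0.01,0.07,-0.03],"fingers": 0},
  {"dp": [0,0,0],"delta_rot": [0,0,0],"fingers": 0},
  {"dp": [0,0,0],"delta_rot": [0,0,0],"fingers": 0},
  {"dp": [0,0,0],"delta_rot": [0,0,0],"fingers": 0},
])

```text
clock: 23.55
position: [0.606, -0.0526, 0.1257]
ee_rot: [0.0, 0.999, -0.045, 0.002]
contact_force: [0.5, -0.6, -1.8]
width: 0.0123
gripper_force: 61.1
```

```bash
python3 q.py .6042 -.0533 .1175 -.09
```

```text
pos [ 0.606  -0.0526  0.1257] psi -0.0891 dp units [-0.009  0.004  0.041]
rot units [ 0.003 -0.031  0.009]
[ 0.5 -0.6 -1.8] [ 0.02 -0.   -0.02] contact xy 0.0252 -0.0415 0.012317596875252834 23.55
```

servo_tool([
  {"dp": [-0.007,0.003,0.012],"delta_rot": [0,-0.02,0],"fingers": 0},
  {"dp": [0,0,0.01],"delta_rot": [0,0,0],"fingers": 0},
  {"dp": [0,0,0.015],"delta_rot": [0,0,0],"fingers": 0},
  {"dp": [0,0,0],"delta_rot": [0,0,0],"fingers": 0},
])

```text
clock: 23.95
position: [0.6041, -0.053, 0.1174]
ee_rot: [0.0, 0.999, -0.045, -0.0]
contact_force: [-0.1, 0.4, -1.5]
width: 0.0122
gripper_force: 61.1
```

```bash
python3 q.py .6042 -.0533 .1093 -.09
```

```text
pos [ 0.6041 -0.053   0.1174] psi -0.0892 dp units [0.001 0.001 0.04 ]
rot units [0.001 0.005 0.008]
[-0.1  0.4 -1.5] [0.01 0.02 0.01] contact xy 0.0081 0.0173 0.012203747344042276 23.95
```

servo_tool([
  {"dp": [0,0,0.02],"delta_rot": [0,0,0],"fingers": 0},
  {"dp": [0,0,0.02],"delta_rot": [0,0,0],"fingers": 0},
  {"dp": [0,0,0.01],"delta_rot": [0,0,0],"fingers": 0},
  {"dp": [0,0,0],"delta_rot": [0,0,0],"fingers": 0},
  {"dp": [0,0,0],"delta_rot": [0,0,0],"fingers": 0},
])

```text
clock: 24.45
position: [0.6044, -0.053, 0.1092]
ee_rot: [0.0, 0.999, -0.045, 0.001]
contact_force: [-1.7, -0.3, 7.1]
width: 0.0122
gripper_force: 62.1
```

servo_tool([
  {"dp": [0,0,0],"delta_rot": [0,0,0],"fingers": 0.35},
  {"dp": [0,0,0],"delta_rot": [0,0,0],"fingers": 0.35},
  {"dp": [0,0,-0.05],"delta_rot": [0,0,0],"fingers": 0.35},
  {"dp": [0,0,-0.2],"delta_rot": [0,0,0],"fingers": 0.5},
  {"dp": [-0.179,-0.037,0],"delta_rot": [0,0,0],"fingers": 0.5},
])

```text
clock: 24.95
position: [0.5771, -0.0445, 0.1633]
ee_rot: [0.002, 0.999, -0.045, 0.009]
contact_force: [0.5, -0.5, 0.3]
width: 0.0428
gripper_force: 0.0
```

servo_tool([
  {"dp": [-0.179,-0.037,0],"delta_rot": [0,0,0],"fingers": 0.5},
  {"dp": [-0.179,-0.037,0],"delta_rot": [0,0,0],"fingers": 0.5},
  {"dp": [-0.179,-0.037,0],"delta_rot": [0,0,1],"fingers": 0.5},
  {"dp": [0,0,0],"delta_rot": [0,0,1],"fingers": 0.5},
  {"dp": [0,0,0],"delta_rot": [0,0,1],"fingers": 0.5},
])

```text
clock: 25.45
position: [0.4633, -0.0104, 0.1586]
ee_rot: [0.0, 0.981, -0.195, 0.001]
contact_force: [0.7, -0.8, -0.3]
width: 0.0429
gripper_force: 0.0
```

servo_tool([
  {"dp": [0,0,0],"delta_rot": [0,0,1],"fingers": 0.5},
  {"dp": [0,0,0],"delta_rot": [0,0,0.6],"fingers": 0.5},
  {"dp": [0,0,0],"delta_rot": [0,0,0],"fingers": 0.5},
])

```text
clock: 25.75
position: [0.4646, -0.0109, 0.1584]
ee_rot: [-0.0, 0.963, -0.271, 0.001]
contact_force: [0.2, 0.9, 0.2]
width: 0.0424
gripper_force: 0.0
```

```bash
cat > chk.py <<'E'
from h import *
im,d=shot('side'); W=cloud('side',d); np.save('sideW.npy',W)
P=dict(zip(range(4),[(.5969,-.1231),(.6034,-.0514),(.6099,.0203),(.6164,.0920)]))
# depth-check: heights on rib top / block top along each pocket
for k,(x,y) in P.items():
    for nm,l,z in(('nose',(.042,0),.026),('blk-',(0.0,.018),.026),('rib',(0,0),.048)):
        c,s=np.cos(-.09),np.sin(-.09); X=[x+c*l[0]-s*l[1],y+s*l[0]+c*l[1]-.005,z]
        u,v=proj('side',[X])[0].round().astype(int); print(k,nm,W[v-1:v+2,u-1:u+2,2].mean().round(4),im[v,u],end=' | ')
    print()
E
python3 chk.py; python3 q.py .4642 -.0107 .13 -.55; python3 m2.py c0 c1
```

```text
0 nose 0.0277 [164 170 174] | 0 blk- 0.0273 [129 133 137] | 0 rib 0.0389 [161 163 162] | 
1 nose 0.028 [168 172 174] | 1 blk- 0.0259 [115 118 121] | 1 rib 0.0387 [165 166 163] | 
2 nose 0.0131 [70 70 79] | 2 blk- 0.0103 [100  54  44] | 2 rib 0.0195 [80 83 90] | 
3 nose 0.0138 [74 75 83] | 3 blk- 0.009 [103  54  33] | 3 rib 0.0198 [75 74 84] | 
pos [ 0.4646 -0.0108  0.1583] psi -0.5480 dp units [-0.002  0.001  0.142]
rot units [-0.004 -0.014  0.02 ]
[ 0.6  0.3 -0.8] [ 0.    0.05 -0.03] contact xy 0.1492 0.0344 0.04284775307410099 25.8
c0 [0.4653 0.1372 0.6638 0.0463]
c1 [ 0.4738 -0.0472 -0.2957  0.6453]
```

servo_tool([
  {"dp": [0,0,0.15],"delta_rot": [0,0,0],"fingers": 0.5},
  {"dp": [0,0,0.1],"delta_rot": [0,0,0],"fingers": 0.4},
  {"dp": [0,0,0.045],"delta_rot": [0,0,0],"fingers": 0.4},
  {"dp": [0,0,0],"delta_rot": [0,0,0],"fingers": 0.4},
  {"dp": [0,0,0],"delta_rot": [0,0,0],"fingers": 0.4},
])

```text
clock: 26.35
position: [0.465, -0.0109, 0.0993]
ee_rot: [0.0, 0.963, -0.271, 0.001]
contact_force: [0.1, 0.4, 0.3]
width: 0.0344
gripper_force: 0.0
```

```bash
python3 q.py .4642 -.0107 .0995 -.55
```

```text
pos [ 0.465  -0.0109  0.0993] psi -0.5489 dp units [-0.004  0.001 -0.001]
rot units [-0.004 -0.014  0.011]
[0.1 0.4 0.3] [ 0.03 -0.02 -0.03] contact xy 0.0263 -0.0181 0.03435581964760611 26.35
```

servo_tool([
  {"dp": [-0.003,0,0],"delta_rot": [0,0,0],"fingers": 0},
  {"dp": [0,0,0],"delta_rot": [0,0,0],"fingers": 0},
  {"dp": [0,0,0],"delta_rot": [0,0,0],"fingers": 0},
  {"dp": [0,0,0],"delta_rot": [0,0,0],"fingers": 0},
  {"dp": [0,0,0],"delta_rot": [0,0,0],"fingers": 0},
])

```text
clock: 26.85
position: [0.4646, -0.0106, 0.1]
ee_rot: [-0.0, 0.963, -0.271, 0.001]
contact_force: [-1.2, -0.6, 6.6]
width: 0.012
gripper_force: 61.5
```

```bash
python3 q.py .4642 -.0107 .0995 -.55
```

```text
pos [ 0.4646 -0.0106  0.1   ] psi -0.5491 dp units [-0.001  0.001  0.002]
rot units [-0.009 -0.027  0.009]
[-1.2 -0.6  6.6] [-0.03  0.2   0.08] contact xy -0.0125 0.0056 0.01199764558740101 26.85
```

servo_tool([
  {"dp": [0,0,-0.1],"delta_rot": [0,0,0],"fingers": 0},
  {"dp": [0,0,-0.2],"delta_rot": [0,0,-0.9],"fingers": 0},
  {"dp": [0,0,0],"delta_rot": [0,0,-0.9],"fingers": 0},
  {"dp": [0,0,0],"delta_rot": [0,0,-0.9],"fingers": 0},
  {"dp": [0,0,0],"delta_rot": [0,0,-0.9],"fingers": 0},
])

```text
clock: 27.35
position: [0.4639, -0.0105, 0.1595]
ee_rot: [0.0, 0.996, -0.093, 0.001]
contact_force: [1.0, 0.5, -0.8]
width: 0.0125
gripper_force: 60.6
```

servo_tool([
  {"dp": [0,0,0],"delta_rot": [0,0,-1],"fingers": 0},
  {"dp": [0.178,-0.0525,0],"delta_rot": [0,0,0],"fingers": 0},
  {"dp": [0.178,-0.0525,0],"delta_rot": [0,0,0],"fingers": 0},
  {"dp": [0.178,-0.0525,0],"delta_rot": [0,0,0],"fingers": 0},
  {"dp": [0.178,-0.0525,0],"delta_rot": [0,0,0],"fingers": 0},
])

```text
clock: 27.85
position: [0.6106, 0.019, 0.159]
ee_rot: [0.0, 0.999, -0.045, 0.0]
contact_force: [0.2, -0.6, -1.1]
width: 0.0123
gripper_force: 60.6
```

servo_tool([
  {"dp": [0,0,0.1],"delta_rot": [0,0,0],"fingers": 0},
  {"dp": [0,0,0.05],"delta_rot": [0,0,0],"fingers": 0},
  {"dp": [0,0,0],"delta_rot": [0,0,0],"fingers": 0},
  {"dp": [0,0,0],"delta_rot": [0,0,0],"fingers": 0},
  {"dp": [0,0,0],"delta_rot": [0,0,0],"fingers": 0},
])

```text
clock: 28.35
position: [0.6092, 0.0185, 0.1297]
ee_rot: [0.0, 0.999, -0.045, 0.001]
contact_force: [-0.3, -0.2, -0.5]
width: 0.0123
gripper_force: 60.6
```

```bash
python3 q.py .6106 .0184 .1235 -.09
```

```text
pos [0.6092 0.0185 0.1297] psi -0.0895 dp units [ 0.007 -0.     0.031]
rot units [ 0.002 -0.015  0.005]
[-0.3 -0.2 -0.5] [-0.01 -0.05 -0.01] contact xy -0.1613 -0.0169 0.012303576309929728 28.35
```

servo_tool([
  {"dp": [0.006,0,0.03],"delta_rot": [0,0,0],"fingers": 0},
  {"dp": [0,0,0.015],"delta_rot": [0,0,0],"fingers": 0},
  {"dp": [0,0,0.015],"delta_rot": [0,0,0],"fingers": 0},
  {"dp": [0,0,0],"delta_rot": [0,0,0],"fingers": 0},
  {"dp": [0,0,0],"delta_rot": [0,0,0],"fingers": 0},
])

```text
clock: 28.85
position: [0.6106, 0.0185, 0.1168]
ee_rot: [0.0, 0.999, -0.045, 0.0]
contact_force: [0.2, 0.4, -0.5]
width: 0.0121
gripper_force: 60.6
```

```bash
python3 q.py .6106 .0184 .108 -.09
```

```text
pos [0.6106 0.0185 0.1168] psi -0.0892 dp units [-0.     0.001  0.044]
rot units [ 0.002 -0.004  0.008]
[ 0.2  0.4 -0.5] [-0.05  0.    0.01] contact xy 0.0564 0.1849 0.01206169355330531 28.85
```

servo_tool([
  {"dp": [0,0,0.02],"delta_rot": [0,0,0],"fingers": 0},
  {"dp": [0,0,0.02],"delta_rot": [0,0,0],"fingers": 0},
  {"dp": [0,0,0.012],"delta_rot": [0,0,0],"fingers": 0},
  {"dp": [0,0,0],"delta_rot": [0,0,0],"fingers": 0},
  {"dp": [0,0,0],"delta_rot": [0,0,0],"fingers": 0},
])

```text
clock: 29.35
position: [0.6106, 0.0185, 0.108]
ee_rot: [0.0, 0.999, -0.045, 0.001]
contact_force: [-4.2, -0.0, 8.2]
width: 0.0124
gripper_force: 61.8
```

servo_tool([
  {"dp": [0,0,0],"delta_rot": [0,0,0],"fingers": 0.35},
  {"dp": [0,0,0],"delta_rot": [0,0,0],"fingers": 0.35},
  {"dp": [0,0,-0.05],"delta_rot": [0,0,0],"fingers": 0.35},
  {"dp": [0,0,-0.2],"delta_rot": [0,0,0],"fingers": 0.5},
  {"dp": [-0.154,-0.1036,0],"delta_rot": [0,0,0],"fingers": 0.5},
])

```text
clock: 29.85
position: [0.5888, 0.0399, 0.1617]
ee_rot: [0.001, 0.999, -0.046, 0.008]
contact_force: [1.1, 0.1, 0.3]
width: 0.0431
gripper_force: 0.0
```

servo_tool([
  {"dp": [-0.154,-0.1036,0],"delta_rot": [0,0,0],"fingers": 0.5},
  {"dp": [-0.154,-0.1036,0],"delta_rot": [0,0,0],"fingers": 0.5},
  {"dp": [-0.154,-0.1036,0],"delta_rot": [0,0,0],"fingers": 0.5},
  {"dp": [-0.154,-0.1036,0],"delta_rot": [0,0,0],"fingers": 0.5},
  {"dp": [0,0,0],"delta_rot": [0,0,-1],"fingers": 0.5},
])

```text
clock: 30.35
position: [0.4618, 0.1374, 0.1566]
ee_rot: [-0.0, 1.0, 0.008, -0.002]
contact_force: [0.4, 0.5, -0.4]
width: 0.0429
gripper_force: 0.0
```

servo_tool([
  {"dp": [0,0,0],"delta_rot": [0,0,-1],"fingers": 0.5},
  {"dp": [0,0,0],"delta_rot": [0,0,-1],"fingers": 0.5},
  {"dp": [0,0,0],"delta_rot": [0,0,-1],"fingers": 0.5},
  {"dp": [0,0,0],"delta_rot": [0,0,-1],"fingers": 0.5},
  {"dp": [0,0,0],"delta_rot": [0,0,-1],"fingers": 0.5},
])

```text
clock: 30.85
position: [0.4667, 0.1355, 0.1569]
ee_rot: [0.0, 0.967, 0.255, 0.001]
contact_force: [-0.1, 0.4, -0.1]
width: 0.0427
gripper_force: 0.0
```

servo_tool([
  {"dp": [0,0,0],"delta_rot": [0,0,-1],"fingers": 0.5},
  {"dp": [0,0,0],"delta_rot": [0,0,-0.5],"fingers": 0.5},
  {"dp": [0,0,0],"delta_rot": [0,0,0],"fingers": 0.5},
  {"dp": [0,0,0],"delta_rot": [0,0,0],"fingers": 0.5},
])

```text
clock: 31.25
position: [0.4667, 0.1355, 0.1568]
ee_rot: [0.0, 0.946, 0.324, 0.001]
contact_force: [-0.1, -0.3, -0.0]
width: 0.0427
gripper_force: 0.0
```

```bash
python3 q.py .4661 .1355 .13 .664; python3 chk.py; python3 - <<'E'
from h import *
exec(open('sd.py').read().split("if __name__")[0])
print('c0 side',cas([.4653,.1322,.66],0))
E
```

```text
pos [0.4667 0.1355 0.1568] psi 0.6597 dp units [-0.002 -0.002  0.134]
rot units [ 0.009 -0.008 -0.043]
[-0.1 -0.3 -0. ] [-0.02  0.03 -0.06] contact xy 0.6078 -0.0715 0.04266134927491937 31.25
0 nose 0.0285 [166 167 171] | 0 blk- 0.0276 [130 136 135] | 0 rib 0.0414 [155 161 160] | 
1 nose 0.0266 [167 171 172] | 1 blk- 0.0269 [118 118 124] | 1 rib 0.0401 [162 162 166] | 
2 nose 0.0285 [166 172 172] | 2 blk- 0.0275 [117 118 118] | 2 rib 0.0457 [160 162 162] | 
3 nose 0.0146 [69 71 82] | 3 blk- 0.0095 [110  63  45] | 3 rib 0.0184 [76 80 87] | 
cols [75 78 85]
pockets side [ 0.60699476 -0.01911192 -0.07620158] 948.9803921568629 960.6313725490196 303.0
c0 side (array([0.464 , 0.1322, 0.691 ]), np.float64(19.0))
```

servo_tool([
  {"dp": [-0.002,-0.002,0.14],"delta_rot": [0,0,-0.04],"fingers": 0.5},
  {"dp": [0,0,0.1],"delta_rot": [0,0,0],"fingers": 0.4},
  {"dp": [0,0,0.045],"delta_rot": [0,0,0],"fingers": 0.4},
  {"dp": [0,0,0],"delta_rot": [0,0,0],"fingers": 0.4},
  {"dp": [0,0,0],"delta_rot": [0,0,0],"fingers": 0.4},
])

```text
clock: 31.8
position: [0.4665, 0.1356, 0.0998]
ee_rot: [0.0, 0.945, 0.326, 0.001]
contact_force: [0.5, -0.4, 0.1]
width: 0.0342
gripper_force: 0.0
```

```bash
python3 q.py .4661 .1355 .0995 .664
```

```text
pos [0.4665 0.1356 0.0998] psi 0.6646 dp units [-0.002 -0.001  0.002]
rot units [ 0.01  -0.009  0.006]
[ 0.5 -0.4  0.1] [-0.02 -0.02 -0.05] contact xy -0.3754 0.2117 0.03424402228646476 31.8
```

servo_tool([
  {"dp": [-0.002,0,0],"delta_rot": [0,0,0],"fingers": 0},
  {"dp": [0,0,0],"delta_rot": [0,0,0],"fingers": 0},
  {"dp": [0,0,0],"delta_rot": [0,0,0],"fingers": 0},
  {"dp": [0,0,0],"delta_rot": [0,0,0],"fingers": 0},
  {"dp": [0,0,0],"delta_rot": [0,0,0],"fingers": 0},
])

```text
clock: 32.3
position: [0.4664, 0.1353, 0.1005]
ee_rot: [0.0, 0.945, 0.326, 0.001]
contact_force: [-0.7, 0.2, 6.9]
width: 0.0123
gripper_force: 61.7
```

```bash
python3 q.py .4661 .1355 .0995 .664
```

```text
pos [0.4664 0.1353 0.1005] psi 0.6648 dp units [-0.    -0.001  0.005]
rot units [ 0.018 -0.023  0.008]
[-0.7  0.2  6.9] [ 0.01  0.11 -0.01] contact xy -0.0053 -0.0015 0.012293139856466137 32.3
```

servo_tool([
  {"dp": [0,0,-0.1],"delta_rot": [0,0,0],"fingers": 0},
  {"dp": [0,0,-0.2],"delta_rot": [0,0,0.94],"fingers": 0},
  {"dp": [0,0,0],"delta_rot": [0,0,0.94],"fingers": 0},
  {"dp": [0,0,0],"delta_rot": [0,0,0.94],"fingers": 0},
  {"dp": [0,0,0],"delta_rot": [0,0,0.94],"fingers": 0},
])

```text
clock: 32.8
position: [0.4655, 0.1352, 0.1598]
ee_rot: [0.0, 0.99, 0.142, 0.001]
contact_force: [0.2, 0.1, -2.4]
width: 0.0119
gripper_force: 60.8
```

servo_tool([
  {"dp": [0,0,0],"delta_rot": [0,0,0.94],"fingers": 0},
  {"dp": [0,0,0],"delta_rot": [0,0,0.94],"fingers": 0},
  {"dp": [0,0,0],"delta_rot": [0,0,0.94],"fingers": 0},
  {"dp": [0,0,0],"delta_rot": [0,0,0.96],"fingers": 0},
  {"dp": [0,0,0],"delta_rot": [0,0,0],"fingers": 0},
])

```text
clock: 33.3
position: [0.4653, 0.1352, 0.1594]
ee_rot: [0.0, 0.999, -0.045, 0.0]
contact_force: [-0.2, 0.2, -1.1]
width: 0.0123
gripper_force: 60.8
```

servo_tool([
  {"dp": [0.193,0.039,0],"delta_rot": [0,0,0],"fingers": 0},
  {"dp": [0.193,0.039,0],"delta_rot": [0,0,0],"fingers": 0},
  {"dp": [0.193,0.039,0],"delta_rot": [0,0,0],"fingers": 0},
  {"dp": [0.193,0.039,0],"delta_rot": [0,0,0],"fingers": 0},
  {"dp": [0,0,0.1],"delta_rot": [0,0,0],"fingers": 0},
])

```text
clock: 33.8
position: [0.6247, 0.0887, 0.142]
ee_rot: [0.0, 0.999, -0.044, 0.007]
contact_force: [-0.4, 1.1, -1.7]
width: 0.012
gripper_force: 60.8
```

servo_tool([
  {"dp": [0,0,0.05],"delta_rot": [0,0,0],"fingers": 0},
  {"dp": [0,0,0],"delta_rot": [0,0,0],"fingers": 0},
  {"dp": [0,0,0],"delta_rot": [0,0,0],"fingers": 0},
  {"dp": [0,0,0],"delta_rot": [0,0,0],"fingers": 0},
])

```text
clock: 34.2
position: [0.6163, 0.0908, 0.1303]
ee_rot: [0.0, 0.999, -0.044, 0.001]
contact_force: [0.7, -0.2, -0.7]
width: 0.0124
gripper_force: 60.7
```

```bash
python3 q.py .6171 .0901 .1235 -.09
```

```text
pos [0.6163 0.0908 0.1303] psi -0.0882 dp units [0.004 0.003 0.034]
rot units [ 0.001 -0.015  0.018]
[ 0.7 -0.2 -0.7] [-0.01  0.   -0.02] contact xy 0.1002 -0.0215 0.01236891678612226 34.2
```

servo_tool([
  {"dp": [0.004,0.003,0.034],"delta_rot": [0,0,0.02],"fingers": 0},
  {"dp": [0,0,0.015],"delta_rot": [0,0,0],"fingers": 0},
  {"dp": [0,0,0.015],"delta_rot": [0,0,0],"fingers": 0},
  {"dp": [0,0,0],"delta_rot": [0,0,0],"fingers": 0},
  {"dp": [0,0,0],"delta_rot": [0,0,0],"fingers": 0},
])

```text
clock: 34.7
position: [0.6174, 0.0898, 0.1166]
ee_rot: [0.0, 0.999, -0.046, 0.0]
contact_force: [-0.3, -0.5, -1.8]
width: 0.0123
gripper_force: 60.8
```

```bash
python3 q.py .6171 .0901 .1085 -.09
```

```text
pos [0.6174 0.0898 0.1166] psi -0.0912 dp units [-0.002 -0.002  0.041]
rot units [ 0.003 -0.005 -0.012]
[-0.3 -0.5 -1.8] [-0.02  0.05 -0.02] contact xy 0.0137 -0.0206 0.01232681112372259 34.7
```

servo_tool([
  {"dp": [0,0,0.02],"delta_rot": [0,0,0],"fingers": 0},
  {"dp": [0,0,0.02],"delta_rot": [0,0,0],"fingers": 0},
  {"dp": [0,0,0.01],"delta_rot": [0,0,0],"fingers": 0},
  {"dp": [0,0,0],"delta_rot": [0,0,0],"fingers": 0},
  {"dp": [0,0,0],"delta_rot": [0,0,0],"fingers": 0},
])

```text
clock: 35.2
position: [0.6175, 0.0898, 0.1085]
ee_rot: [0.0, 0.999, -0.046, 0.001]
contact_force: [-3.2, -0.4, 9.4]
width: 0.012
gripper_force: 62.2
```

servo_tool([
  {"dp": [0,0,0],"delta_rot": [0,0,0],"fingers": 0.35},
  {"dp": [0,0,0],"delta_rot": [0,0,0],"fingers": 0.35},
  {"dp": [0,0,-0.05],"delta_rot": [0,0,0],"fingers": 0.35},
  {"dp": [0,0,-0.2],"delta_rot": [0,0,0],"fingers": 0.35},
  {"dp": [0,0,-0.25],"delta_rot": [0,0,0],"fingers": 0},
])

```text
clock: 35.7
position: [0.616, 0.0897, 0.2057]
ee_rot: [0.0, 0.999, -0.046, -0.003]
contact_force: [1.3, -0.1, -0.3]
width: 0.0165
gripper_force: 0.0
```

servo_tool([
  {"dp": [-0.149,-0.213,0],"delta_rot": [0,0,0],"fingers": 0},
  {"dp": [-0.149,-0.213,0],"delta_rot": [0,0,0],"fingers": 0},
  {"dp": [-0.149,-0.213,0],"delta_rot": [0,0,0],"fingers": 0},
  {"dp": [-0.149,-0.213,0],"delta_rot": [0,0,0],"fingers": 0},
  {"dp": [-0.149,-0.213,0],"delta_rot": [0,0,-0.6],"fingers": 0},
])

```text
clock: 36.2
position: [0.4923, 0.3083, 0.2073]
ee_rot: [-0.0, 1.0, -0.015, 0.001]
contact_force: [0.3, 0.9, -0.3]
width: -0.0
gripper_force: 0.0
```

servo_tool([
  {"dp": [-0.149,-0.213,0],"delta_rot": [0,0,0],"fingers": 0},
  {"dp": [0,0,0],"delta_rot": [0,0,0],"fingers": 0},
  {"dp": [0,0,0],"delta_rot": [0,0,0],"fingers": 0},
])

```text
clock: 36.5
position: [0.4652, 0.3497, 0.2069]
ee_rot: [0.0, 1.0, -0.014, 0.001]
contact_force: [-0.6, -0.7, 0.4]
width: -0.0001
gripper_force: 0.0
```

```bash
python3 chk.py; python3 q.py .48 .361 .148 -.03; python3 - <<'E'
from h import *
im,d=shot('top'); cv2.imwrite('pics/t8.png',cv2.resize(im[170:290,180:540],(800,267),interpolation=cv2.INTER_CUBIC)[...,::-1])
m=((im.min(2)>150)).astype(np.uint8)
CB=CAS
for k,(x,y) in enumerate([(.5969,-.1231),(.6034,-.0514),(.6099,.0203),(.6164,.0920)]):
    s=proj('top',[[x,y,.03]])[0]
    print(k,x,y,fit('top',im,m,[CAS[0]-[0,0,0],CAS[1],CAS[2]],s,-.09,z=.008,r=22))
E
```

```text
0 nose 0.3018 [119 118 115] | 0 blk- 0.4411 [115 107  98] | 0 rib 0.4857 [30 61 60] | 
1 nose 0.0271 [164 170 171] | 1 blk- 0.3977 [94 88 79] | 1 rib 0.4235 [103  98  86] | 
2 nose 0.0277 [162 167 169] | 2 blk- 0.0264 [110 113 117] | 2 rib 0.0463 [159 161 159] | 
3 nose nan [166 170 172] | 3 blk- 0.0273 [130 131 135] | 3 rib 0.0483 [162 166 163] | 
pos [0.466  0.3487 0.2069] psi -0.0300 dp units [ 0.068 -0.064  0.294]
rot units [ 0.007 -0.014 -0.   ]
[-0.2  0.4  0.2] [-0.03 -0.02 -0.03] contact xy 0.1784 -0.3213 -0.0001906388741772711 36.55
0 0.5969 -0.1231 [ 0.5965 -0.1228 -0.0947  0.0566]
1 0.6034 -0.0514 [ 0.6042 -0.0511 -0.0938  0.0487]
2 0.6099 0.0203 [ 0.611   0.0208 -0.0841  0.0505]
3 0.6164 0.092 [ 0.6173  0.092  -0.0989  0.0484]
```

View pics/t8.png

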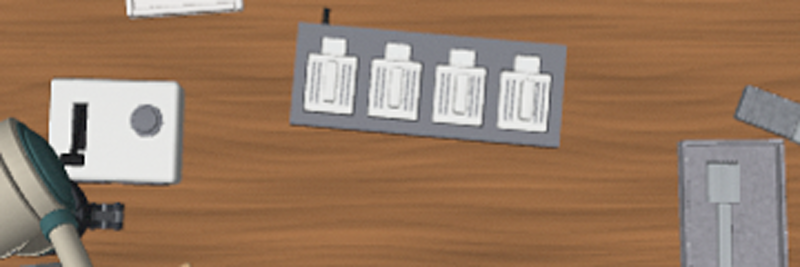

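All four cassettes are seated, within 1 mm by fit; they sit at crop (330,80) to (525,95). The comb is in the tray and the lever knob is at crop (72,160). Now the lever.

servo_tool([
  {"dp": [0.068,-0.03,0],"delta_rot": [0,0,0],"fingers": 0},
  {"dp": [0,-0.034,0.1],"delta_rot": [0,0,0],"fingers": 0},
  {"dp": [0,0,0.2],"delta_rot": [0,0,0],"fingers": 0},
  {"dp": [0,0,0],"delta_rot": [0,0,0],"fingers": 0},
  {"dp": [0,0,0],"delta_rot": [0,0,0],"fingers": 0},
])

```text
clock: 37.1
position: [0.4805, 0.3597, 0.1463]
ee_rot: [0.001, 1.0, -0.017, -0.0]
contact_force: [-0.3, 0.1, 0.3]
width: -0.0002
gripper_force: 0.0
```

```bash
python3 q.py .50 .361 .148 -.03; python3 -c "
from h import *
print(cloud_at('top',(212.4,242),.095))"
```

```text
pos [0.4805 0.3597 0.1463] psi -0.0333 dp units [ 0.097 -0.01  -0.009]
rot units [ 0.016  0.01  -0.033]
[-0.3  0.1  0.3] [ 0.   -0.07  0.04] contact xy 0.3092 -0.0436 -0.0001511438725621743 37.1
[0.52553958 0.36284415 0.095     ]
```

servo_tool([
  {"dp": [0.08,-0.008,0],"delta_rot": [0,0,0],"fingers": 0},
  {"dp": [0.05,0,0],"delta_rot": [0,0,0],"fingers": 0},
  {"dp": [0.05,0,0],"delta_rot": [0,0,0],"fingers": 0},
  {"dp": [0.05,0,0],"delta_rot": [0,0,0],"fingers": 0},
  {"dp": [0.05,0,0],"delta_rot": [0,0,0],"fingers": 0},
])

```text
clock: 37.6
position: [0.5126, 0.3617, 0.1486]
ee_rot: [0.001, 0.999, -0.018, -0.028]
contact_force: [-68.2, 8.0, 44.5]
width: -0.0
gripper_force: 35.2
```

servo_tool([
  {"dp": [0.05,0,0],"delta_rot": [0,0,0],"fingers": 0},
  {"dp": [0.04,0,0],"delta_rot": [0,0,0],"fingers": 0},
  {"dp": [0.04,0,0],"delta_rot": [0,0,0],"fingers": 0},
  {"dp": [0.03,0,0],"delta_rot": [0,0,0],"fingers": 0},
  {"dp": [0,0,0],"delta_rot": [0,0,0],"fingers": 0},
])

```text
clock: 38.1
position: [0.517, 0.3616, 0.1489]
ee_rot: [0.006, 0.998, -0.018, -0.062]
contact_force: [-95.1, 16.9, 55.9]
width: 0.0003
gripper_force: 51.2
```

```bash
python3 q.py .574 .361 .148 -.03; python3 - <<'E'
from h import *
im,d=shot('side'); cv2.imwrite('pics/s9.png',cv2.resize(im[280:400,200:360],None,fx=3,fy=3)[...,::-1])
E
```

```text
pos [0.517  0.3616 0.1489] psi -0.0365 dp units [ 0.283 -0.007 -0.031]
rot units [ 0.136  1.23  -0.057]
[-95.1  16.9  55.9] [ 2.73 15.63 -0.32] contact xy -0.1128 0.0192 0.0002523918567039192 38.1
```

View pics/s9.png

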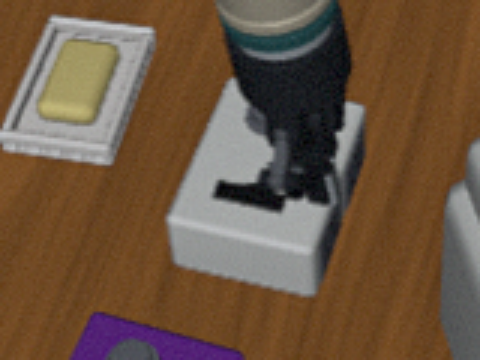

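The press jammed at 95 N; friction locks the knob against the finger. I back off and will grip the knob by its ends and carry it along its arc.

servo_tool([
  {"dp": [-0.1,0,0],"delta_rot": [0,0,0],"fingers": 0},
  {"dp": [-0.15,0,0],"delta_rot": [0,0,0],"fingers": 0},
  {"dp": [-0.15,0,0],"delta_rot": [0,0,0],"fingers": 0},
  {"dp": [0,0,-0.1],"delta_rot": [0,0,0],"fingers": 0},
  {"dp": [0,0,0],"delta_rot": [0,0,0],"fingers": 0.5},
])

```text
clock: 38.65
position: [0.4892, 0.3634, 0.1706]
ee_rot: [-0.002, 1.0, -0.015, 0.004]
contact_force: [0.2, 0.7, 0.6]
width: 0.013
gripper_force: 0.0
```

```bash
python3 q.py .525 .361 .195 -.03; python3 - <<'E'
from h import *
im,d=shot('top'); W=cloud('top',d)
m=(im.max(2)<70); s=W[225:256,200:225]; mm=m[225:256,200:225]; 
P=s[mm]; P=P[P[:,2]>.075]; print(len(P), np.median(P,0), P.min(0),P.max(0))
for k,(x,y) in enumerate([(.5969,-.1231),(.6034,-.0514),(.6099,.0203),(.6164,.0920)]):
    print(fit('top',im,(im.min(2)>150).astype(np.uint8),CAS,proj('top',[[x,y,.03]])[0],-.09,z=.008,r=22))
E
```

```text
pos [0.4892 0.3634 0.1706] psi -0.0304 dp units [ 0.18   0.006 -0.121]
rot units [-0.037 -0.073 -0.004]
[0.2 0.7 0.6] [ 0.04 -0.05 -0.02] contact xy 0.0564 -0.0508 0.01302936893800387 38.65
316 [0.50392716 0.32756361 0.27179136] [0.47867286 0.28997339 0.07544111] [0.55967089 0.37315017 0.49475214]
[ 0.5965 -0.1228 -0.0947  0.0566]
[ 0.6042 -0.051  -0.0934  0.0482]
[ 0.611   0.0208 -0.0841  0.0505]
[ 0.6173  0.092  -0.0985  0.0483]
```

servo_tool([
  {"dp": [0,0,-0.12],"delta_rot": [0,0,0],"fingers": 0.55},
  {"dp": [0.09,0,0],"delta_rot": [0,0,0],"fingers": 0.55},
  {"dp": [0.09,0.005,0],"delta_rot": [0,0,0],"fingers": 0.55},
  {"dp": [0,0,0],"delta_rot": [0,0,0],"fingers": 0.55},
  {"dp": [0,0,0],"delta_rot": [0,0,0],"fingers": 0.55},
])

```text
clock: 39.2
position: [0.5243, 0.3597, 0.1899]
ee_rot: [0.0, 1.0, -0.016, -0.0]
contact_force: [-0.3, 0.6, 0.3]
width: 0.0466
gripper_force: 0.0
```

```bash
python3 q.py .526 .361 .149 -.03
```

```text
pos [0.5243 0.3597 0.1899] psi -0.0328 dp units [ 0.008 -0.007  0.205]
rot units [ 0.007  0.007 -0.028]
[-0.3  0.6  0.3] [-0.    0.03 -0.01] contact xy -0.0154 -0.2218 0.046589737078833016 39.2
```

servo_tool([
  {"dp": [0.008,-0.006,0.07],"delta_rot": [0,0,-0.03],"fingers": 0.55},
  {"dp": [0,0,0.07],"delta_rot": [0,0,0],"fingers": 0.55},
  {"dp": [0,0,0.06],"delta_rot": [0,0,0],"fingers": 0.55},
  {"dp": [0,0,0],"delta_rot": [0,0,0],"fingers": 0.55},
])

```text
clock: 39.6
position: [0.5237, 0.3607, 0.1475]
ee_rot: [0.002, 1.0, -0.014, -0.002]
contact_force: [-0.2, 0.6, 0.4]
width: 0.0471
gripper_force: 0.0
```

servo_tool([
  {"dp": [0,0,0],"delta_rot": [0,0,0],"fingers": 0},
  {"dp": [0,0,0],"delta_rot": [0,0,0],"fingers": 0},
  {"dp": [0,0,0],"delta_rot": [0,0,0],"fingers": 0},
  {"dp": [0,0,0],"delta_rot": [0,0,0],"fingers": 0},
], force=25)

```text
clock: 40.0
position: [0.5257, 0.362, 0.1511]
ee_rot: [-0.001, 1.0, -0.014, 0.001]
contact_force: [-0.4, 2.2, -0.9]
width: 0.0236
gripper_force: 28.3
```

```bash
python3 q.py .526 .361 .149 -.03
```

```text
pos [0.5257 0.362  0.1511] psi -0.0284 dp units [0.001 0.005 0.011]
rot units [-0.012 -0.015  0.016]
[-0.4  2.2 -0.9] [0.3  0.08 0.06] contact xy 0.0473 -0.1033 0.0235690793679853 40.0
```

servo_tool([
  {"dp": [0.0405,0,-0.057],"delta_rot": [0,0,0],"fingers": 0},
  {"dp": [0.051,0,-0.0475],"delta_rot": [0,0,0],"fingers": 0},
  {"dp": [0.06,0,-0.0365],"delta_rot": [0,0,0],"fingers": 0},
  {"dp": [0,0,0],"delta_rot": [0,0,0],"fingers": 0},
])

```text
clock: 40.4
position: [0.5568, 0.361, 0.1797]
ee_rot: [-0.001, 1.0, -0.015, 0.001]
contact_force: [-2.3, 3.2, 0.6]
width: 0.0231
gripper_force: 27.4
```

```bash
python3 q.py .556 .362 .1794 -.03
```

```text
pos [0.5568 0.361  0.1797] psi -0.0290 dp units [-0.004 -0.005  0.002]
rot units [-0.014 -0.018  0.01 ]
[-2.3  3.2  0.6] [ 0.4   0.35 -0.06] contact xy -0.1839 0.1333 0.023068600280529893 40.4
```

servo_tool([
  {"dp": [0.0655,0,-0.024],"delta_rot": [0,0,0],"fingers": 0},
  {"dp": [0.069,0,-0.0105],"delta_rot": [0,0,0],"fingers": 0},
  {"dp": [0.07,0,0.0035],"delta_rot": [0,0,0],"fingers": 0},
  {"dp": [0,0,0],"delta_rot": [0,0,0],"fingers": 0},
])

```text
clock: 40.8
position: [0.5984, 0.3597, 0.1856]
ee_rot: [-0.001, 1.0, -0.014, 0.002]
contact_force: [-0.9, 2.2, 4.8]
width: 0.0232
gripper_force: 27.9
```

```bash
python3 q.py .597 .362 .185 -.03
```

```text
pos [0.5984 0.3597 0.1856] psi -0.0290 dp units [-0.007 -0.011  0.003]
rot units [-0.013 -0.032  0.01 ]
[-0.9  2.2  4.8] [0.36 0.28 0.05] contact xy -0.0409 0.0303 0.023206383306910064 40.8
```

servo_tool([
  {"dp": [0,0,0],"delta_rot": [0,0,0],"fingers": 0.55},
  {"dp": [0,0,0],"delta_rot": [0,0,0],"fingers": 0.55},
  {"dp": [0,0,0],"delta_rot": [0,0,0],"fingers": 0.55},
  {"dp": [0,0,0],"delta_rot": [0,0,0],"fingers": 0.55},
])

```text
clock: 41.2
position: [0.5964, 0.3591, 0.1847]
ee_rot: [0.001, 1.0, -0.014, 0.0]
contact_force: [-0.6, -0.0, -0.2]
width: 0.047
gripper_force: 0.0
```

servo_tool([
  {"dp": [0,0,-0.15],"delta_rot": [0,0,0],"fingers": 0.55},
  {"dp": [0,0,-0.25],"delta_rot": [0,0,0],"fingers": 0.55},
  {"dp": [0,0,-0.2],"delta_rot": [0,0,0],"fingers": 0.55},
  {"dp": [-0.2,0,0],"delta_rot": [0,0,0],"fingers": 0.55},
  {"dp": [-0.2,0,0],"delta_rot": [0,0,0],"fingers": 0.55},
])

```text
clock: 41.7
position: [0.5171, 0.3617, 0.3066]
ee_rot: [-0.001, 1.0, -0.015, 0.002]
contact_force: [-0.3, 0.8, -0.7]
width: 0.0472
gripper_force: 0.0
```

servo_tool([
  {"dp": [-0.1,0.2,0],"delta_rot": [0,0,0],"fingers": 0.55},
  {"dp": [-0.1,0.2,0],"delta_rot": [0,0,0],"fingers": 0.55},
  {"dp": [0,0.2,0],"delta_rot": [0,0,0],"fingers": 0.55},
  {"dp": [0,0,0],"delta_rot": [0,0,0],"fingers": 0.55},
  {"dp": [0,0,0],"delta_rot": [0,0,0],"fingers": 0.55},
])

```text
clock: 42.2
position: [0.4733, 0.2424, 0.3055]
ee_rot: [-0.0, 1.0, -0.015, 0.001]
contact_force: [0.3, 1.2, -0.4]
width: 0.047
gripper_force: 0.0
```

```bash
python3 - <<'E'
from h import *
im,d=shot('side'); a=cv2.resize(im[280:400,200:360],(400,300))
im2,d2=shot('top'); b=cv2.resize(im2[180:340,180:550],(694,300))
cv2.imwrite('pics/fin.png',np.vstack([np.hstack([a,np.zeros((300,294,3),np.uint8)]),b])[...,::-1])
for k,(x,y) in enumerate([(.5969,-.1231),(.6034,-.0514),(.6099,.0203),(.6164,.0920)]):
    print(fit('top',im2,(im2.min(2)>150).astype(np.uint8),CAS,proj('top',[[x,y,.03]])[0],-.09,z=.008,r=22))
s=readout.get_state(); print(s['clock'],s['position'],s['contact_force'])
E
```

```text
[ 0.5965 -0.1228 -0.0947  0.0566]
[ 0.6042 -0.051  -0.0928  0.0485]
[ 0.611   0.0208 -0.0841  0.0505]
[ 0.6173  0.092  -0.0989  0.0484]
42.3 [0.47374516 0.24358096 0.30513297] [-0.60453984 -0.08545246 -0.35133144]
```

View pics/fin.png

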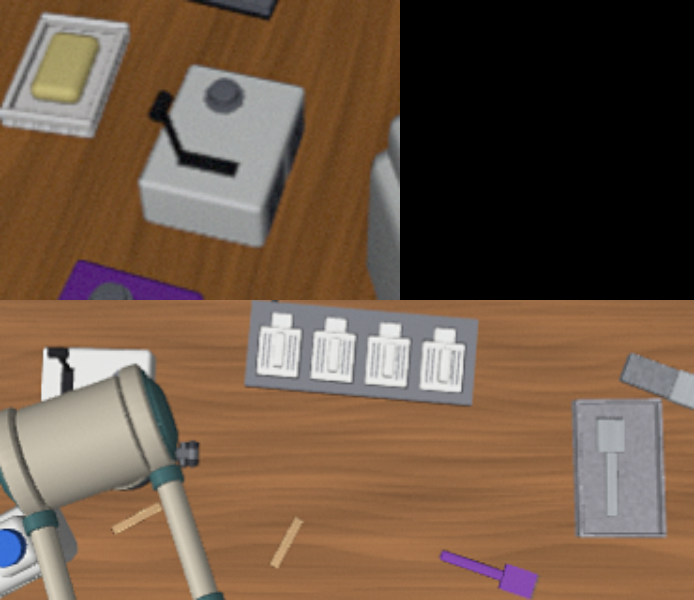

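The lever stands up, with its knob at (160,105). All four cassettes are seated, the comb is in the tray, and the arm is clear of everything. I hand it in.

```bash
python3 -c "
from rig import manip
print(manip.sign_off())"
```

```text
the job is handed in; nothing more can be done
None
```

The job is handed in: the test button dropped the lever, the comb lies flat in the tray, all four cassettes fit their pockets to about 1 mm, and the lever was lifted and stays up; a first try at the lever jammed at about 95 N (wrist limit 120 N) before I gripped the knob instead, and sign-off gave no verdict.

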